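# Hang the rinsed lint baskets to dry and start the guarded drying fan

## Task

Hang every rinsed lint basket standing on the counter on the drying rack, one to a hook. Once all of them are hanging, lift the clear cover of the switch box, flip the toggle fully over to on, and lower the cover shut again without letting it drop. Leave the other things on the counter alone.

Things in the scene. Friction and masses are not known exactly. Their poses are not given: they have to be found in the camera images.
- basket1: Lint basket (2 to 4 are there; None if absent): grey cup, 60 mm across, 40 mm high, stands upright, 65 to 125 g, with a rigid V-topped bail (8 mm bar) over it and on the bail's peak a finger tab, 14 x 14 mm, from 98 to 132 mm above the underside: pick it up by the tab. Origin: centre of underside. The bail lies in its own y-z plane, so a hook passes through along its x, from either side.
- basket1_eye (a point): Middle of the bail bar at its peak, 98 mm above basket1's underside; it rests in the hook. From the peak (y = 0) the bail slopes to y = +-24 mm, 78 mm up, then down to the rim at y = +-28 mm. The opening for a hook is from 40 to 94 mm above the underside.
- basket2: Lint basket (2 to 4 are there; None if absent): grey cup, 60 mm across, 40 mm high, stands upright, 65 to 125 g, with a rigid V-topped bail (8 mm bar) over it and on the bail's peak a finger tab, 14 x 14 mm, from 98 to 132 mm above the underside: pick it up by the tab. Origin: centre of underside. The bail lies in its own y-z plane, so a hook passes through along its x, from either side.
- basket2_eye (a point): Middle of the bail bar at its peak, 98 mm above basket2's underside; it rests in the hook. From the peak (y = 0) the bail slopes to y = +-24 mm, 78 mm up, then down to the rim at y = +-28 mm. The opening for a hook is from 40 to 94 mm above the underside.
- basket3: Lint basket (2 to 4 are there; None if absent): grey cup, 60 mm across, 40 mm high, stands upright, 65 to 125 g, with a rigid V-topped bail (8 mm bar) over it and on the bail's peak a finger tab, 14 x 14 mm, from 98 to 132 mm above the underside: pick it up by the tab. Origin: centre of underside. The bail lies in its own y-z plane, so a hook passes through along its x, from either side.
- basket3_eye (a point): Middle of the bail bar at its peak, 98 mm above basket3's underside; it rests in the hook. From the peak (y = 0) the bail slopes to y = +-24 mm, 78 mm up, then down to the rim at y = +-28 mm. The opening for a hook is from 40 to 94 mm above the underside.
- basket4: Lint basket (2 to 4 are there; None if absent): grey cup, 60 mm across, 40 mm high, stands upright, 65 to 125 g, with a rigid V-topped bail (8 mm bar) over it and on the bail's peak a finger tab, 14 x 14 mm, from 98 to 132 mm above the underside: pick it up by the tab. Origin: centre of underside. The bail lies in its own y-z plane, so a hook passes through along its x, from either side.
- basket4_eye (a point): Middle of the bail bar at its peak, 98 mm above basket4's underside; it rests in the hook. From the peak (y = 0) the bail slopes to y = +-24 mm, 78 mm up, then down to the rim at y = +-28 mm. The opening for a hook is from 40 to 94 mm above the underside.
- rack: Drying rack, fixed in a run: grey drip tray 130 x 360 mm, 14 mm high; aluminium cross rail 346 mm long, top 165 mm up, on two posts; white blower box, 110 mm high, behind the rail. Origin: at counter height under the rail's front face. Four steel hooks stick out from the rail along the rack's own -x, 90 mm apart (y = -135, -45, 45, 135 mm).
- hook1 (a point): Hook 1 (counted to the rack's +y), empty at the start; any may be used. The point where the middle of a hanging bail bar rests, 156 mm up, 35 mm before the rail, axes as the rack's. The hook is an 8 mm bar: its centre runs from the rail (156 mm up) down to 148 mm under this point, then up to the tip, 68 mm before the rail (164 mm up, its top 168 mm).
- hook2 (a point): Hook 2 (counted to the rack's +y), empty at the start; any may be used. The point where the middle of a hanging bail bar rests, 156 mm up, 35 mm before the rail, axes as the rack's. The hook is an 8 mm bar: its centre runs from the rail (156 mm up) down to 148 mm under this point, then up to the tip, 68 mm before the rail (164 mm up, its top 168 mm).
- hook3 (a point): Hook 3 (counted to the rack's +y), empty at the start; any may be used. The point where the middle of a hanging bail bar rests, 156 mm up, 35 mm before the rail, axes as the rack's. The hook is an 8 mm bar: its centre runs from the rail (156 mm up) down to 148 mm under this point, then up to the tip, 68 mm before the rail (164 mm up, its top 168 mm).
- hook4 (a point): Hook 4 (counted to the rack's +y), empty at the start; any may be used. The point where the middle of a hanging bail bar rests, 156 mm up, 35 mm before the rail, axes as the rack's. The hook is an 8 mm bar: its centre runs from the rail (156 mm up) down to 148 mm under this point, then up to the tip, 68 mm before the rail (164 mm up, its top 168 mm).
- switchbox: Fan switch box on the counter, fixed for the run: grey block 130 (x) x 110 (y) x 45 mm high; origin at the centre of its underside. On top a clear hinged cover (118 x 106 x 39 mm hood) over the steel toggle. The cover's hinge is at the far end (own +x), its handle at the near end (own -x).
- cover (a joint): Angle of the clear cover (120 g): 0 shut, 1.75 rad fully open, leaning back past upright; it turns about the line parallel to the box's y that lies 60 mm behind the box's centre (own +x) and 47 mm above the counter; its near end goes up. Light friction: let go beyond about 1.6 rad it stays open, below about 1.2 rad it falls shut.
- cover_bar (a point): Middle of the cover's handle: a black round bar, 10 mm thick, along the box's y on two arms 59 mm clear of each other; 160 mm before the hinge line and 16 mm above it when shut, so 63 mm above the counter, clear of the box (40 mm between the bar's centre and the hood's wall, open below).
- toggle (a joint): Toggle, 9 mm round steel bar: 0 off (starts 0 to 0.08), 1.0 on. Leans 0.5 rad to the box's own -y when off, 0.5 rad to its +y when on; stays where left; about 1 N at the tip moves it; solid end stops. Pivot over the box's centre, 46 mm above the counter; middle of its round end 30 mm from the pivot. The box top around it is flat and clear, 45 mm up.
- detergent: White detergent bottle, 90 mm across, 210 mm high. Bystander: leave alone. Origin: centre of the underside.
- jar: Glass jar, 76 mm across, 100 mm high. Bystander: leave alone. Origin: centre of the underside.
- soap: Bar of white soap, 60 x 90 x 22 mm. Bystander: leave alone. Origin: centre of the underside.
- brush: Scrubbing brush, 50 x 130 x 38 mm. Bystander: leave alone. Origin: centre of the underside.
- spray: White spray bottle, 60 mm across, 170 mm high. Bystander: leave alone. Origin: centre of the underside.
- pegbox: Open cardboard box, 140 x 100 x 60 mm. Bystander: leave alone. Origin: centre of the underside.
- cup: White cup, 74 mm across, 80 mm high. Bystander: leave alone. Origin: centre of the underside.

How it is judged:
On the way, in this order (a step that is already met when the one before it is completed fails the run):
1. every basket that is there hangs on a hook, let go and at most swinging a little, with the switch still off ((distance between basket1_eye and hook1 below 0.025 m or distance between basket1_eye and hook2 below 0.025 m or distance between basket1_eye and hook3 below 0.025 m or distance between basket1_eye and hook4 below 0.025 m) and angle between each of basket1, basket2, basket3, basket4's own z axis and vertical below 0.4 rad and linear speed of each of basket1, basket2, basket3, basket4 below 0.25 m/s and contact force between the fingers and basket1 below 0.2 N and (distance between basket2_eye and hook1 below 0.025 m or distance between basket2_eye and hook2 below 0.025 m or distance between basket2_eye and hook3 below 0.025 m or distance between basket2_eye and hook4 below 0.025 m) and contact force between the fingers and basket2 below 0.2 N and (distance between basket3_eye and hook1 below 0.025 m or distance between basket3_eye and hook2 below 0.025 m or distance between basket3_eye and hook3 below 0.025 m or distance between basket3_eye and hook4 below 0.025 m) and contact force between the fingers and basket3 below 0.2 N and (distance between basket4_eye and hook1 below 0.025 m or distance between basket4_eye and hook2 below 0.025 m or distance between basket4_eye and hook3 below 0.025 m or distance between basket4_eye and hook4 below 0.025 m) and contact force between the fingers and basket4 below 0.2 N and value of joint toggle below 0.3 rad), for 0.3 s.
2. the cover is lifted (value of joint cover above 1 rad), for 0.2 s.
3. the toggle is flipped to on while the cover is up (value of joint toggle above 0.85 rad and value of joint cover above 0.6 rad), for 0.2 s.
4. the cover is lowered shut (value of joint cover below 0.1 rad), for 0.2 s.
At the end, for the whole second after the job is handed in: Each basket there hangs on a hook: bail peak within 25 mm of a hook's resting point, tilted under 0.4 rad, let go and at most swinging a little (under 0.25 m/s). The toggle is beyond 0.85 rad (1.0 is fully on), the cover shut to within 0.1 rad ((distance between basket1_eye and hook1 below 0.025 m or distance between basket1_eye and hook2 below 0.025 m or distance between basket1_eye and hook3 below 0.025 m or distance between basket1_eye and hook4 below 0.025 m) and angle between each of basket1, basket2, basket3, basket4's own z axis and vertical below 0.4 rad and linear speed of each of basket1, basket2, basket3, basket4 below 0.25 m/s and contact force between the fingers and basket1 below 0.2 N and (distance between basket2_eye and hook1 below 0.025 m or distance between basket2_eye and hook2 below 0.025 m or distance between basket2_eye and hook3 below 0.025 m or distance between basket2_eye and hook4 below 0.025 m) and contact force between the fingers and basket2 below 0.2 N and (distance between basket3_eye and hook1 below 0.025 m or distance between basket3_eye and hook2 below 0.025 m or distance between basket3_eye and hook3 below 0.025 m or distance between basket3_eye and hook4 below 0.025 m) and contact force between the fingers and basket3 below 0.2 N and (distance between basket4_eye and hook1 below 0.025 m or distance between basket4_eye and hook2 below 0.025 m or distance between basket4_eye and hook3 below 0.025 m or distance between basket4_eye and hook4 below 0.025 m) and contact force between the fingers and basket4 below 0.2 N and value of joint toggle above 0.85 rad and value of joint cover below 0.1 rad); the robot touches nothing.
It fails at once if the cover is let drop (closing faster than 5 rad/s) (velocity of joint cover below -5 rad/s).
It fails at once if a bystander is pushed more than 80 mm or knocked over (distance of any of detergent, jar, soap, brush, spray, pegbox, cup from where it was at the start of the episode above 0.08 m or angle between any of detergent, jar, soap, brush, spray, pegbox, cup's own z axis and vertical above 0.7 rad).
Of basket1, basket2, basket3, basket4 only 2 to 4 are there at a start; the rules pass over those that are not, and their reading is None.
At some moment in a run one of basket1, basket2, basket3, basket4 may be knocked a few centimetres aside while the robot is not near it.
It also fails if it takes over 210 s, if anything falls off the work surface, if the arm or the gripper's body presses on something with over 40 N, if the wrist force passes 120 N, or if a joint passes its speed limit or range.

## Robot

A 6-joint arm with a two-finger parallel gripper is mounted at the origin on the work surface. World frame = base frame: x ahead of the robot, y to its left, z up, the work surface at z = 0. Lengths are in m, angles in rad, forces in N, time in s.
With the tool pointing down it reaches from about 0.3 to 0.875 m from the base axis. Payload 6.4 kg.
Tool frame: the origin (TCP) lies at the very end of the fingers, on their centre line; the grasp point (between the pads) lies 19 mm behind it; x points along the fingers, z is the direction in which the jaws open and shut, and the axes are right-handed (so a half turn about x gives the same grasp; the last joint's range is limited). The gripper opens to 88 mm and grips with 3 to 60 N. Pads are 18 mm wide; open, the fingers measure 123 mm over their backs; the gripper's body (75 mm by 187 mm) begins 45 mm behind the grasp point.
Start: joints at [1.013, 0.181, 1.607, -0, 1.354, -0.206], TCP at [0.198, 0.54, 0.207] pointing down, gripper open.
Joint ranges: [-2.99, 2.99], [-0.89, 2.07], [0.3, 2.58], [-1.14, 4.28], [0, 2.63], [-3.12, 3.12]. Speed limits (rad/s): [2.57, 2.57, 3.01, 3.14, 3.14, 3.14].

## Interface

Orientations are given as a unit quaternion [w, x, y, z].
In Python, from bench import env gives the robot as it stands.
- The arm moves only by the shell command python3 -m inch 'ROWS' [OPENING]. ROWS is text: rows parted by semicolons, each of 6 numbers parted by spaces: the shift along the tool's x, y, z in m, then the turn, a rotation vector about the tool's x, y, z in rad. In form: dx dy dz wx wy wz; .... A call has 1 to 12 rows; each row is the pose to reach, as a shift and turn from the pose commanded when the call began, along the tool's axes at that moment; what a row does not reach only later rows make up. A row lasts 1/8 s, in which the tool goes at most 62.5 mm and 10.7 degrees, less where a joint would pass 70% of its speed; a pose out of reach is approached as far as the arm can. A call with a gripper value outside its range is refused whole. OPENING is the closure in counts, from 0 (fully open) to 255 (shut), set as the call begins (- or left out, the last holds). The fingers move at their own pace and stop on an object; the grip force is fixed at half the most. Time passes only in rows, so rows that repeat a pose let the fingers close. It gives the time, the measured TCP pose, the force and the opening at its end, in the units of the state.
- env.get_state(): the state, without advancing time (a new reading comes with each control period).
- env.get_image(name): name is "side" or "top"; returns the picture (480x640x3 uint8, red, green, blue); there is no depth.
- env.camera_model(name): a dict with "fx", "fy", "cx", "cy" (pixels), "D" ([k1, k2, p1, p2, k3] as OpenCV has them; the pictures are not rectified), "rvec" (rotation vector, rad) and "tvec" (3), from world to camera coordinates, as OpenCV has them. Camera axes: x right, y down, z forward; pixel columns grow to the right and rows downward; lengths in m; the calibration is good to about 2 mm. A picture is of the moment at which its call begins. camera_model takes no time and is no camera call.
- env.close_job(): hands the job in, once; it reports no verdict.
The state is a dict: "time_s": time; "joint_positions": joint angles; "joint_vel": joint speeds; "tau": joint torques, N m; "tool_pos": TCP position; "tool_rot": TCP orientation; "wrist_force": force on the tool from outside, world axes, zero at the start; "moment": the same for the moment, N m; "width": finger opening in m.
Only numpy, scipy, OpenCV 4.12 (cv2) and the standard library are available. Lean on these libraries where they do the work, as an engineer would, in place of code of your own. Each camera call takes 0.05 s, during which the arm holds its last target. There are 200 camera calls.

## Working session

There is one attempt and no reset: what is moved stays moved. The work goes in short steps, Python scripts to look and compute and a shell command to move; the robot and the scene stay as the last step left them, time stands still between calls to the robot, and variables do not carry over. Pictures are saved under pics/ and viewed, about 12 in all and at most 16, crops included, and the job is handed in when it is done.

```bash
mkdir -p pics; ls; python3 - <<'E'
from bench import env
import cv2,numpy as np
for n in("top","side"):
    cv2.imwrite(f"pics/{n}0.png",env.get_image(n)[:,:,::-1])
    m=env.camera_model(n);print(n,m)
    R=cv2.Rodrigues(np.array(m["rvec"],float))[0];print(-R.T@np.array(m["tvec"]).ravel(),R[2])
print(env.get_state())
E
```

```text
pics
top {'fx': 555.5759824529442, 'fy': 555.5759824529442, 'cx': 313.44383337327963, 'cy': 235.0708331275779, 'D': array([-0.00078954,  0.        ,  0.        ,  0.        ,  0.        ]), 'rvec': array([ 2.16298596, -2.1918248 ,  0.1015746 ]), 'tvec': array([0.0088524 , 0.56788722, 1.91895158])}
[0.39435778 0.00986936 1.96197196] [ 0.08928256 -0.00439161 -0.99599666]
side {'fx': 509.82304130215573, 'fy': 509.82304130215573, 'cx': 323.6682266673905, 'cy': 240.64930393100622, 'D': array([-0.11951843,  0.        ,  0.        ,  0.        ,  0.        ]), 'rvec': array([ 0.11864413, -2.86212427,  1.18997336]), 'tvec': array([0.55958393, 0.10883216, 1.41276321])}
[0.47037624 0.96911871 1.07723424] [ 0.06593685 -0.70614389 -0.70499159]
{'time_s': 0.1, 'joint_positions': array([ 1.01268132e+00,  1.81501705e-01,  1.60784615e+00, -1.36787249e-05,
        1.35383078e+00, -2.06259618e-01]), 'joint_vel': array([-3.74470807e-04, -7.16341704e-04, -2.54869003e-03,  1.22540287e-03,
        1.29187518e-03,  3.48294585e-05]), 'tau': array([-9.24820997e-04, -4.34814906e+01, -3.42701733e+01,  7.03425659e-02,
        3.39696638e-02, -3.01285593e-05]), 'tool_pos': array([0.19785469, 0.53933721, 0.20591053]), 'tool_rot': array([ 0.5792784 , -0.40499659,  0.58030622,  0.40454787]), 'wrist_force': array([-0.47491495,  0.14920068, -0.18184625]), 'moment': array([-0.01280495, -0.01976972,  0.05659753]), 'width': 0.08869558128834848}
```

View pics/top0.png

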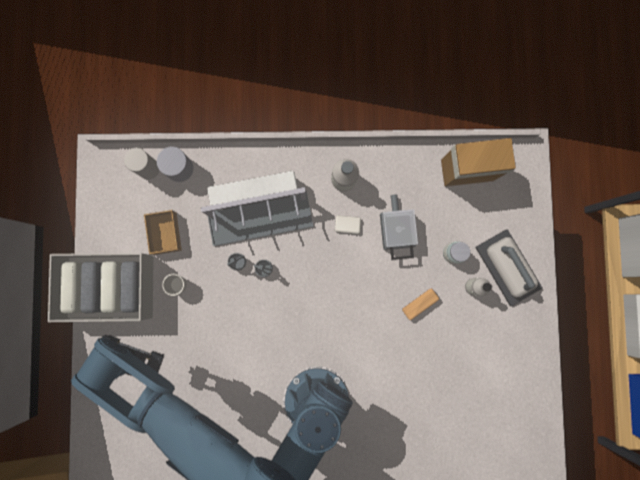

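View pics/side0.png

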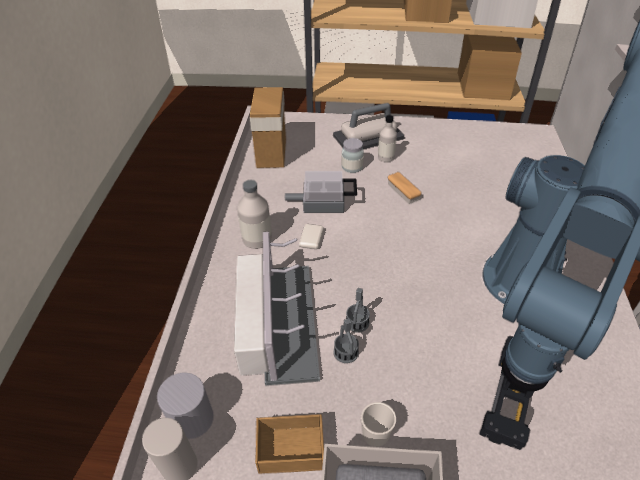

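Both views show two baskets, at top px (237,262) and (264,269) and side px (346,345) and (358,318). The rack has 4 hooks, and the switch box is at top px (398,230). I'll take enlarged crops next.

```bash
cat > h.py <<'E'
import cv2,numpy as np
from bench import env
from scipy.spatial.transform import Rotation as Ro
def cam(n):
    m=env.camera_model(n);K=np.array([[m["fx"],0,m["cx"]],[0,m["fy"],m["cy"]],[0,0,1.]])
    return K,np.array(m["D"],float),np.array(m["rvec"],float),np.array(m["tvec"],float)
def ray(n,uv):
    K,D,r,t=cam(n);R=cv2.Rodrigues(r)[0]
    p=cv2.undistortPoints(np.array([[uv]],float),K,D)[0,0]
    d=R.T@np.array([p[0],p[1],1]);return -R.T@t,d
def plane(n,uv,z):
    c,d=ray(n,uv);return c+d*(z-c[2])/d[2]
def proj(n,P):
    K,D,r,t=cam(n);return cv2.projectPoints(np.atleast_2d(np.array(P,float)),r,t,K,D)[0][:,0]
def tri(uvt,uvs):
    (a,u),(b,v)=ray("top",uvt),ray("side",uvs);u=u/np.linalg.norm(u);v=v/np.linalg.norm(v)
    s=np.linalg.lstsq(np.c_[u,-v],b-a,rcond=None)[0]
    p,q=a+s[0]*u,b+s[1]*v;return (p+q)/2,np.linalg.norm(p-q)
def Rt():
    q=env.get_state()["tool_rot"];return Ro.from_quat([q[1],q[2],q[3],q[0]])
def snap(n,out,x0,y0,x1,y1,f,pts=[]):
    im=env.get_image(n)[:,:,::-1].copy();c=cv2.resize(im[y0:y1,x0:x1],None,fx=f,fy=f,interpolation=cv2.INTER_CUBIC)
    for p in pts:
        u=((proj(n,p)[0]-[x0,y0]+.5)*f).astype(int);cv2.circle(c,tuple(map(int,u)),3,(0,0,255),-1)
    for x in range(x0,x1,20):cv2.putText(c,str(x),(int((x-x0)*f),10),0,.35,(0,255,255));cv2.line(c,((x-x0)*f,12),((x-x0)*f,18),(0,255,255))
    for y in range(y0,y1,20):cv2.putText(c,str(y),(0,int((y-y0)*f)+4),0,.35,(0,255,255))
    cv2.imwrite("pics/"+out,c)
E
python3 - <<'E'
from h import *
snap("top","t1.png",195,165,435,285,3)
a=cv2.imread("pics/t1.png")
snap("side","s1.png",230,165,420,365,3)
E
```

```text
(no output)
```

View pics/t1.png

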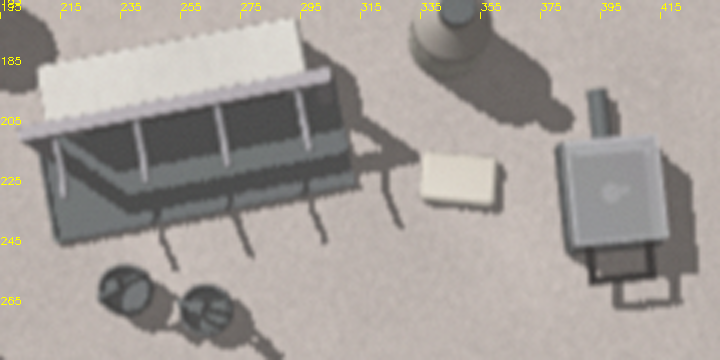

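View pics/s1.png

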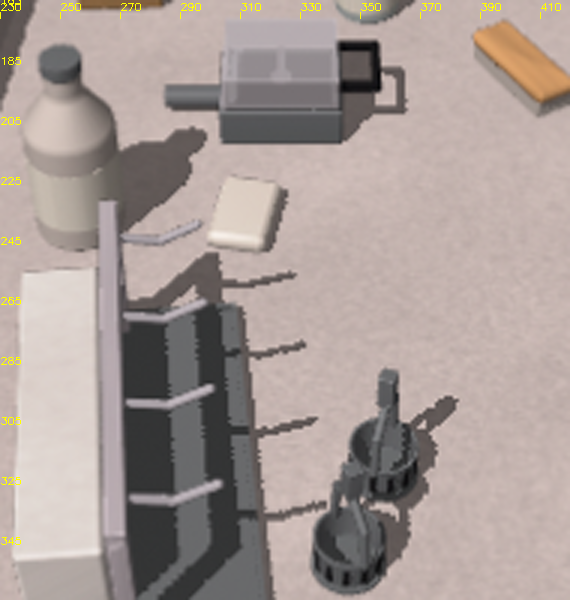

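Rough pixels: hook tips at top (216,230), (243,225), (271,220), (298,214) and side (303,326), (301,294), (299,265), (296,240). The basket tabs are near side (359,290) and (347,322). I'll compute these and get a larger close-up of the baskets and the box.

```bash
python3 - <<'E'
from h import *
T=[(216,230),(243,225.3),(270.7,219.7),(297.7,214.3)];S=[(303.3,326.3),(301,293.7),(298.7,265),(296.3,239.7)]
for t,s in zip(T,S): print(plane("top",t,.166).round(3),plane("side",s,.166).round(3),*tri(t,s))
snap("top","t2.png",222,247,282,287,6);snap("side","s2.png",325,280,385,370,6)
snap("top","t3.png",375,190,425,270,6)
a=cv2.imread("pics/t2.png");b=cv2.imread("pics/s2.png");c=cv2.imread("pics/t3.png")
o=np.zeros((800,780,3),np.uint8)
o[:240,:360]=a;o[250:790-0,:360]=b;o[:480,400:700]=c;o=o[:800]
cv2.imwrite("pics/m2.png",cv2.resize(o,None,fx=.75,fy=.75,interpolation=cv2.INTER_AREA))
E
```

```text
[0.576 0.318 0.166] [0.577 0.323 0.166] [0.57721837 0.31910007 0.16004863] 0.0011815934784082038
[0.59  0.23  0.166] [0.593 0.233 0.166] [0.59179592 0.2307886  0.1633379 ] 0.002548093060238286
[0.607 0.14  0.166] [0.609 0.144 0.166] [0.60861491 0.14065097 0.16171844] 0.001467143649281946
[0.624 0.052 0.166] [0.625 0.058 0.166] [0.62549076 0.05248038 0.15996214] 0.0015798182707875566
```

View pics/m2.png

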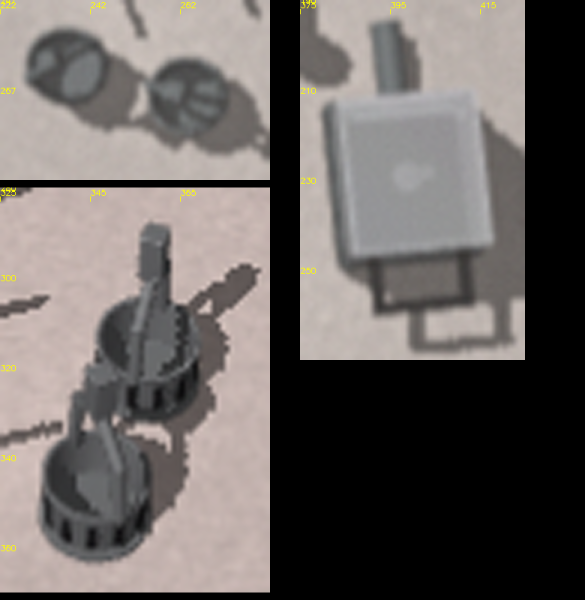

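The mosaic shows the bails. Basket A (far) is nearly edge-on to the side camera, with its tab top at side (359.2,288.9). Basket B's tab top is at (347.2,319.3), with legs to the left and right. The cover bar's centre is at top (402.8,257.8).

```bash
python3 - <<'E'
from h import *
np.set_printoptions(precision=4,suppress=True)
s=lambda x,y:(325+x/4.5,280+(y-188)/4.5)
t=lambda x,y:(222+x/4.5,247+y/4.5)
b=lambda x,y:(375+(x-300)/4.5,190+y/4.5)
print("A tab",plane("side",s(154,230),.132),"rim",plane("side",s(148,337),.04),"top",plane("top",t(188,97),.035))
print("B tab",plane("side",s(101,367),.132),"rim",plane("side",s(98,472),.04),"top",plane("top",t(67,66),.035))
print("A foot",plane("side",s(135,385),.045));
print("B feet",plane("side",s(75,440),.045),plane("side",s(125,515),.045))
print("bar",plane("top",b(377,309),.063),plane("top",b(473,299),.063))
for p in [(335,103),(475,93),(495,243),(350,255)]:print("hood",plane("top",b(*p),.084))
print("toggle",plane("top",b(408,177),.075))
E
```

```text
A tab [0.4594 0.1809 0.132 ] rim [0.4588 0.1825 0.04  ] top [0.4529 0.1749 0.035 ]
B tab [0.4828 0.273  0.132 ] rim [0.4818 0.2748 0.04  ] top [0.478  0.2679 0.035 ]
A foot [0.4646 0.2197 0.045 ]
B feet [0.4953 0.2586 0.045 ] [0.4661 0.3039 0.045 ]
bar [ 0.48   -0.2665  0.063 ] [ 0.4867 -0.3397  0.063 ]
hood [ 0.6355 -0.2357  0.084 ]
hood [ 0.6417 -0.342   0.084 ]
hood [ 0.5276 -0.3537  0.084 ]
hood [ 0.52   -0.2441  0.084 ]
toggle [ 0.5794 -0.2909  0.075 ]
```

```bash
cat >> h.py <<'E'
def go(p,yaw):
    """shift/turn in tool axes to TCP p, tool down, jaw axis at world yaw (mod pi)"""
    st=env.get_state();R=Rt();c=R.as_matrix();z=c[:,2]
    cur=np.arctan2(z[1],z[0]);d=(yaw-cur+np.pi/2)%np.pi-np.pi/2;n=cur+d
    Z=np.array([np.cos(n),np.sin(n),0]);X=np.array([0,0,-1.]);G=np.c_[X,np.cross(Z,X),Z]
    print("jaw yaw %.3f turn %.3f"%(cur,d),"shift",(c.T@(np.array(p)-st["tool_pos"])).round(4),"rot",(R.inv()*Ro.from_matrix(G)).as_rotvec().round(4),"q6 %.2f"%st["joint_positions"][5])
E
python3 - <<'E'
from h import *
go([.457,.178,.20],np.pi/2-.15)
E
```

```text
jaw yaw 1.219 turn 0.202 shift [ 0.0066 -0.3677 -0.2503] rot [-2.018e-01 -4.000e-04 -1.000e-04] q6 -0.21
```

```bash
python3 -m inch '0 -.045 -.03 0 0 0;0 -.09 -.06 -.05 0 0;0 -.135 -.092 -.1 0 0;0 -.18 -.122 -.15 0 0;0 -.225 -.153 -.2 0 0;0 -.27 -.184 -.202 0 0;0 -.315 -.214 -.202 0 0;0 -.345 -.235 -.202 0 0;.006 -.3677 -.2503 -.202 0 0;.006 -.3677 -.2503 -.202 0 0;.006 -.3677 -.2503 -.202 0 0' 0
python3 - <<'E'
from h import *
go([.457,.178,.107],np.pi/2-.15)
t=[[.457,.178,.132],[.481,.271,.132]]
snap("top","t4.png",200,230,300,290,4,t);snap("side","s4.png",310,240,400,370,4,t)
a=cv2.imread("pics/t4.png");b=cv2.imread("pics/s4.png")
o=np.zeros((520,770,3),np.uint8);o[:240,:400]=a;o[:,405:765]=b;cv2.imwrite("pics/m4.png",o)
E
```

```text
time_s: 1.72
tool_pos: [0.4566, 0.1786, 0.2007]
tool_rot: [0.536, -0.461, 0.536, 0.461]
wrist_force: [0.4, 0.3, 0.6]
width: 0.0884
jaw yaw 1.421 turn -0.000 shift [ 0.0937 -0.0005 -0.0006] rot [ 0.0001  0.0003 -0.0004] q6 -1.29
```

View pics/m4.png

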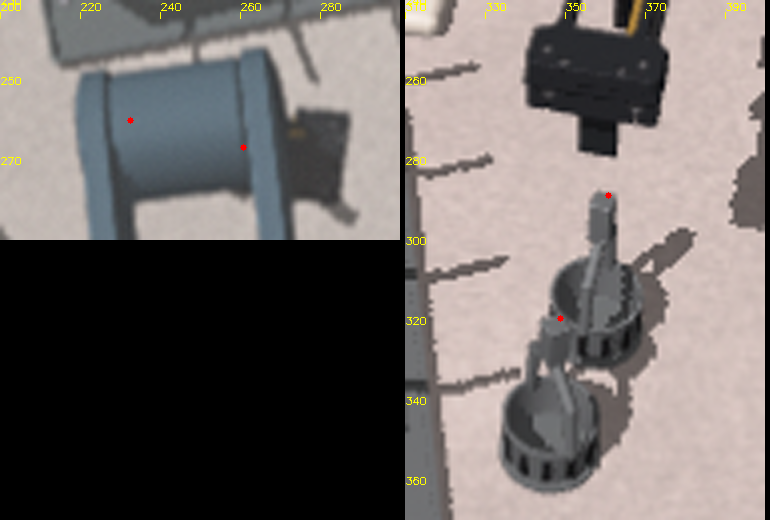

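The side view shows the finger over basket A's tab. My dots sit about 1.5 px right of the tab centres (A top at about (359,289), B at about (346,320)). I'll check the TCP's projection against the finger seen at (358.3,278).

```bash
python3 - <<'E'
from h import *
print(proj("side",[.4566,.1786+.053,.2007]),proj("side",[.4566,.1786,.2007]))
print(plane("side",(358.7,289),.132),plane("side",(346.5,320),.132))
print(plane("side",(359-.4,294.5),.115))
E
```

```text
[[360.95534037 287.17761833]] [[361.75909982 269.57998529]]
[0.46072492 0.17991868 0.132     ] [0.48489895 0.27383618 0.132     ]
[0.46012859 0.1830365  0.115     ]
```

```bash
python3 - <<'E'
from h import *
j=np.array([.149,.989,0]);c=np.array([.4566,.1786,.2007])
snap("side","s5.png",325,235,395,300,8,[c,c+.044*j,c+.061*j,c-.044*j,[.4607,.1799,.132]])
E
```

```text
(no output)
```

View pics/s5.png

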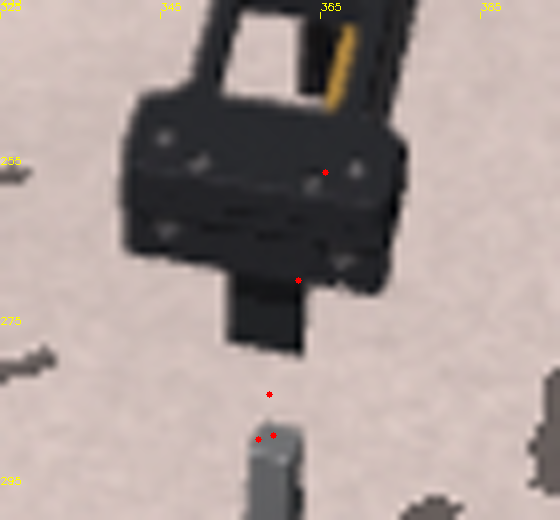

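The finger columns agree with the projection. The open fingertips sit about 15 mm higher than the TCP, which fits a linkage gripper. A's tab is at (.4605,.180). Descend and grip.

```bash
python3 - <<'E'
from h import *
go([.4605,.180,.108],np.pi/2-.15)
E
python3 -m inch '.02 -.001 .001 0 0 0;.04 -.003 .002 0 0 0;.06 -.004 .002 0 0 0;.08 -.004 .002 0 0 0;.092 -.004 .002 0 0 0;.092 -.004 .002 0 0 0' 0
python3 -m inch '0 0 0 0 0 0;0 0 0 0 0 0;0 0 0 0 0 0;0 0 0 0 0 0;0 0 0 0 0 0;0 0 0 0 0 0' 255
```

```text
jaw yaw 1.422 turn -0.002 shift [ 0.0929 -0.0037  0.0015] rot [0.0016 0.0002 0.0002] q6 -1.29
time_s: 2.62
tool_pos: [0.4605, 0.1799, 0.1081]
tool_rot: [0.535, -0.461, 0.536, 0.462]
wrist_force: [-0.4, 0.9, -0.1]
width: 0.0883
time_s: 3.38
tool_pos: [0.4613, 0.1795, 0.1087]
tool_rot: [0.536, -0.461, 0.536, 0.461]
wrist_force: [-0.2, -0.2, 0.7]
width: 0.0305
```

```bash
python3 -m inch '0 0 0 0 0 0;0 0 0 0 0 0;0 0 0 0 0 0;0 0 0 0 0 0' 
python3 -m inch '-.02 0 0 0 0 0;-.04 0 0 0 0 0;-.06 0 0 0 0 0;-.08 0 0 0 0 0;-.095 0 0 0 0 0;-.095 0 0 0 0 0;-.095 0 0 0 0 0'
python3 - <<'E'
from h import *
np.set_printoptions(precision=4,suppress=True)
rx=np.array([.984,.178,0])
tip=np.array([.6086,.1420,0]);rest=tip+.033*rx
print("rest",rest)
y=np.pi/2+.179
pre=tip-.045*rx+[0,0,.203];
go(pre,y);go(rest+[0,0,.203],y)
snap("side","s6.png",225,230,405,370,4,[rest+[0,0,.156],tip+[0,0,.166]])
E
```

```text
time_s: 3.88
tool_pos: [0.4613, 0.1795, 0.1087]
tool_rot: [0.536, -0.461, 0.536, 0.461]
wrist_force: [-0.4, 0.9, -0.4]
width: 0.0006
time_s: 4.75
tool_pos: [0.4609, 0.1794, 0.203]
tool_rot: [0.536, -0.461, 0.536, 0.461]
wrist_force: [-0.3, 0.2, -0.1]
width: -0.0001
rest [0.6411 0.1479 0.    ]
jaw yaw 1.421 turn 0.329 shift [-0.0001 -0.1091 -0.0295] rot [-0.3288 -0.0001 -0.001 ] q6 -1.29
jaw yaw 1.421 turn 0.329 shift [-0.0002 -0.1829 -0.0043] rot [-0.3288 -0.0001 -0.001 ] q6 -1.29
```

View pics/s6.png

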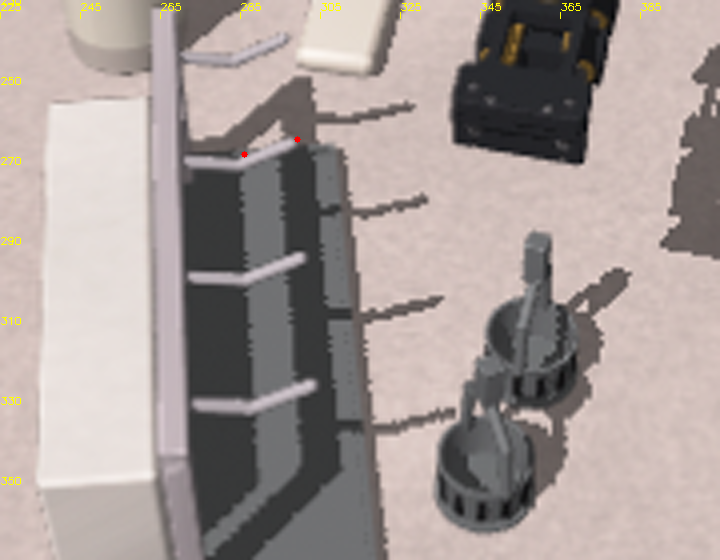

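Missed: the fingers closed to 0 and both baskets stand undisturbed (A tab at side (359,290), B at (346,322)). I'll check the gripper height against its reported pose.

```bash
python3 - <<'E'
from h import *
np.set_printoptions(precision=1,suppress=True)
c=env.get_state()["tool_pos"];M=Rt().as_matrix();X,Y,Z=M.T
print(Z)
for s in(1,-1):
  for z in (.064,.08):print(s,z,[proj("side",c-z*X+.0935*Z*k+.0375*Y*s)[0] for k in(1,.6)])
print(proj("side",c),proj("top",c))
snap("side","s7.png",300,200,420,340,5)
snap("top","t7.png",200,200,320,320,5)
E
python3 -m inch '0 0 0 0 0 0;0 0 0 0 0 0;0 0 0 0 0 0;0 0 0 0 0 0;0 0 0 0 0 0;0 0 0 0 0 0;0 0 0 0 0 0;0 0 0 0 0 0' 90
python3 - <<'E'
from h import *
c=env.get_state()["tool_pos"];Z=Rt().as_matrix()[:,2];w=env.get_state()["width"]/2
snap("side","s8.png",320,220,400,320,6,[c,c+w*Z,c-w*Z])
E
```

```text
[ 0.1  1.  -0. ]
1 0.064 [array([370.7, 284.2]), array([373.7, 271.1])]
1 0.08 [array([371.2, 279.1]), array([374.2, 266. ])]
-1 0.064 [array([335.5, 278. ]), array([339.3, 265.2])]
-1 0.08 [array([335.5, 273. ]), array([339.4, 260.2])]
[[360.  269.2]] [[257.8 264.6]]
time_s: 5.9
tool_pos: [0.4613, 0.1795, 0.2037]
tool_rot: [0.536, -0.461, 0.536, 0.461]
wrist_force: [0.3, 0.4, -0.3]
width: 0.0569
```

View pics/s8.png

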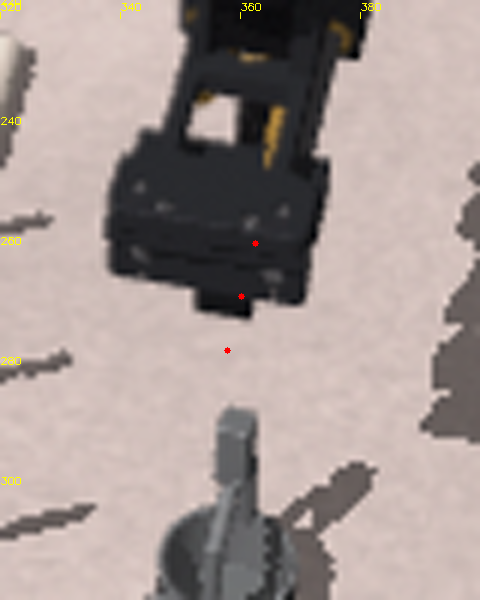

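The tips look about 16 mm higher than the reported TCP: finger bottom at side row 273, against a projected 278. I'll lower by another 20 mm relative to the first try and look before closing.

```bash
python3 -m inch '.03 0 0 0 0 0;.06 0 0 0 0 0;.09 0 0 0 0 0;.113 0 0 0 0 0;.113 0 0 0 0 0;.113 0 0 0 0 0' 
python3 - <<'E'
from h import *
c=env.get_state()["tool_pos"];Z=Rt().as_matrix()[:,2];w=env.get_state()["width"]/2
snap("side","s9.png",320,240,400,340,6,[c,c+w*Z,c-w*Z])
E
```

```text
time_s: 6.7
tool_pos: [0.462, 0.1796, 0.0916]
tool_rot: [0.536, -0.461, 0.536, 0.461]
wrist_force: [0.3, 0.2, -0.5]
width: 0.0571
```

View pics/s9.png

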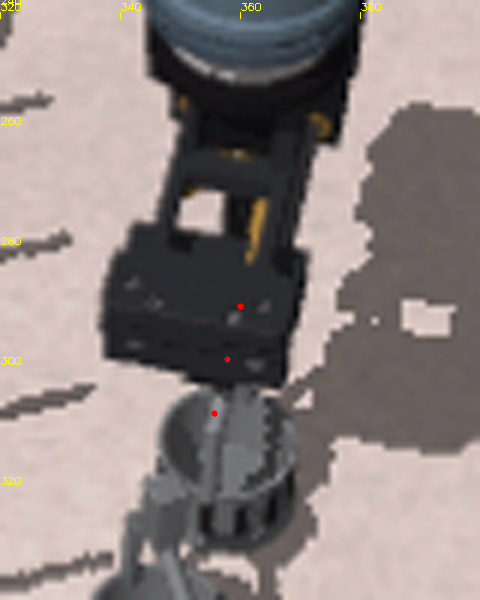

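The tips now sit around z≈.105, beside the tab, which is hidden behind the gripper. Close.

```bash
python3 -m inch '0 0 0 0 0 0;0 0 0 0 0 0;0 0 0 0 0 0;0 0 0 0 0 0;0 0 0 0 0 0;0 0 0 0 0 0;0 0 0 0 0 0;0 0 0 0 0 0' 255
```

```text
time_s: 7.75
tool_pos: [0.4613, 0.1795, 0.0908]
tool_rot: [0.536, -0.461, 0.536, 0.461]
wrist_force: [0.2, -0.4, 2.6]
width: 0.0133
```

```bash
python3 -m inch '-.015 0 0 0 0 0;-.03 0 0 0 0 0;-.05 0 0 0 0 0;-.07 0 0 0 0 0;-.09 0 0 0 0 0;-.1 0 0 0 0 0;-.1 0 0 0 0 0;-.1 0 0 0 0 0'
python3 - <<'E'
from h import *
rx=np.array([.984,.178,0]);tip=np.array([.6086,.1420,0]);y=np.pi/2+.179
go(tip-.05*rx+[0,0,.185],y)
e=env.get_state()["tool_pos"]+[0,0,.007]
snap("side","s10.png",270,230,400,360,5,[e])
E
```

```text
time_s: 8.75
tool_pos: [0.4609, 0.1794, 0.1901]
tool_rot: [0.536, -0.461, 0.536, 0.461]
wrist_force: [-0.3, -0.1, -0.2]
width: 0.0134
jaw yaw 1.421 turn 0.329 shift [ 0.005  -0.1044 -0.0311] rot [-3.289e-01 -2.000e-04 -1.000e-03] q6 -1.29
```

View pics/s10.png

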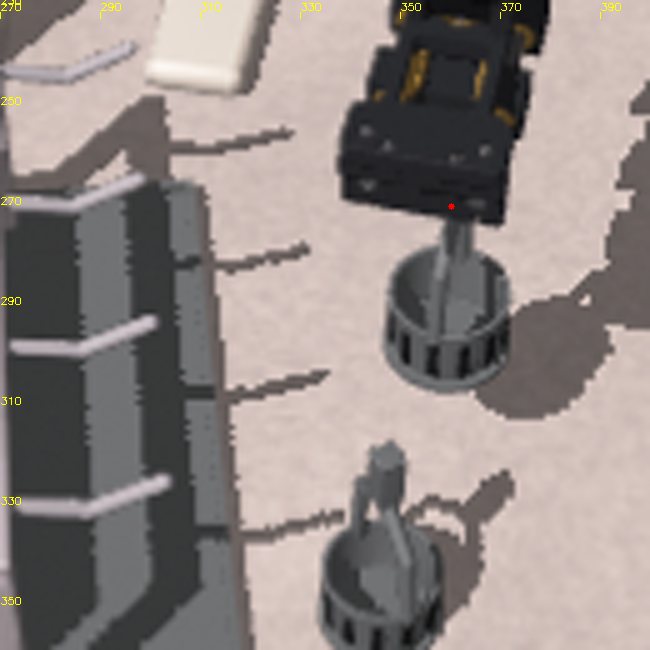

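Basket A is lifted and held: rim at about side (360,287), with the bail plane toward the camera. Compare its rim with the pose I expect.

```bash
python3 - <<'E'
from h import *
c=env.get_state()["tool_pos"]
print(proj("side",c+[0,0,-.051]),"seen ~ (359.7,286.6)")
for d in([.006,0,0],[0,.006,0],[0,0,.006]):print(proj("side",c+[0,0,-.051]+d))
# grey-cup contour in side view
im=env.get_image("side").astype(int)[272:312,340:380];m=((im.max(2)<125)).astype(np.uint8)
n,l,s,ce=cv2.connectedComponentsWithStats(m);print(s[1:],ce[1:])
E
```

```text
[[358.82311545 286.99160629]] seen ~ (359.7,286.6)
[[356.31818411 286.84184151]]
[[358.72718918 288.91716509]]
[[358.92958337 285.37224977]]
[[  7   0  33  40 888]] [[23.13175676 22.17567568]]
```

```bash
python3 -m inch '0 -.02 -.005 -.05 0 0;0 -.04 -.01 -.11 0 0;0 -.06 -.016 -.17 0 0;0 -.08 -.022 -.23 0 0;.003 -.095 -.028 -.28 0 0;.005 -.1044 -.031 -.329 0 0;.005 -.1044 -.031 -.329 0 0;.005 -.1044 -.031 -.329 0 0;.005 -.1044 -.031 -.329 0 0'
python3 - <<'E'
from h import *
rx=np.array([.984,.178,0]);tip=np.array([.6086,.1420,0]);y=np.pi/2+.179
go(tip-.05*rx+[0,0,.185],y);go(tip+.033*rx+[0,0,.185],y)
e=env.get_state()["tool_pos"]+[0,0,.007]
snap("side","s11.png",270,220,370,320,6,[e,tip+[0,0,.164],tip+.033*rx+[0,0,.156]])
snap("top","t11.png",200,180,320,290,3,[e,tip+[0,0,.164]])
a=cv2.imread("pics/s11.png");b=cv2.imread("pics/t11.png");o=np.zeros((600,780,3),np.uint8)
a=cv2.resize(a,(420,420));o[:420,:420]=a;o[:330,425:780]=b[:,:355];cv2.imwrite("pics/m11.png",o[:420])
E
```

```text
time_s: 9.98
tool_pos: [0.5595, 0.1336, 0.1857]
tool_rot: [0.453, -0.543, 0.453, 0.543]
wrist_force: [-0.6, 0.3, -0.6]
width: 0.0136
jaw yaw 1.750 turn -0.000 shift [ 0.0007  0.0002 -0.0004] rot [ 0.      0.0001 -0.0002] q6 -1.72
jaw yaw 1.750 turn -0.000 shift [ 0.0007 -0.0828 -0.0004] rot [ 0.      0.0001 -0.0002] q6 -1.72
```

View pics/m11.png

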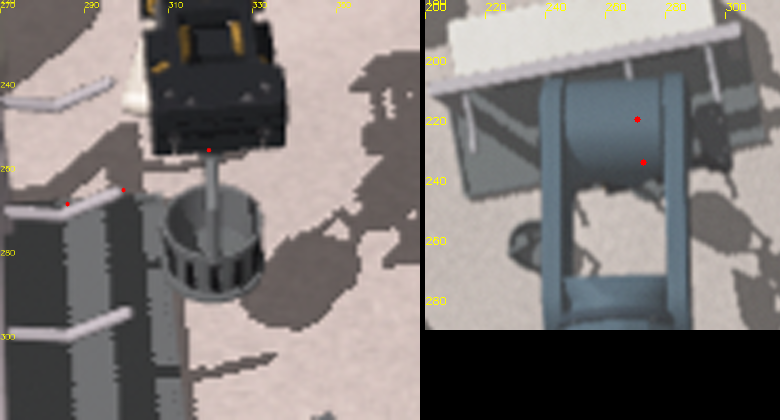

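The picture confirms the basket is in front of hook 2's tip (side (299,265)), with its bail edge-on and above it. Slide on, lower and release.

```bash
python3 -m inch '0 -.015 0 0 0 0;0 -.03 0 0 0 0;0 -.045 0 0 0 0;0 -.06 0 0 0 0;0 -.075 0 0 0 0;0 -.083 0 0 0 0;0 -.083 0 0 0 0;.01 -.083 0 0 0 0;.02 -.083 0 0 0 0;.03 -.083 0 0 0 0;.037 -.083 0 0 0 0;.037 -.083 0 0 0 0'
python3 -m inch '0 0 0 0 0 0;0 0 0 0 0 0;0 0 0 0 0 0;0 0 0 0 0 0;0 0 0 0 0 0;0 0 0 0 0 0;0 0 0 0 0 0;0 0 0 0 0 0' 150
python3 -m inch '-.02 0 0 0 0 0;-.05 0 0 0 0 0;-.08 0 0 0 0 0;-.08 .03 0 0 0 0;-.08 .08 0 0 0 0;-.08 .12 0 0 0 0;-.08 .15 0 0 0 0;-.08 .15 0 0 0 0'
python3 - <<'E'
from h import *
go([.4845,.273,.19],np.pi/2+.57)
snap("side","s12.png",270,220,370,340,6)
E
```

```text
time_s: 11.58
tool_pos: [0.6444, 0.1484, 0.1516]
tool_rot: [-0.455, 0.545, -0.451, -0.541]
wrist_force: [4.2, 0.8, 6.9]
width: 0.0134
time_s: 12.58
tool_pos: [0.6416, 0.1481, 0.1488]
tool_rot: [-0.453, 0.543, -0.453, -0.543]
wrist_force: [0.7, 0.2, -0.1]
width: 0.0364
time_s: 13.58
tool_pos: [0.4934, 0.1213, 0.2306]
tool_rot: [-0.454, 0.543, -0.453, -0.542]
wrist_force: [0.4, 0.2, 0.4]
width: 0.0364
jaw yaw 1.750 turn 0.391 shift [ 0.0405 -0.0182  0.1508] rot [-0.3908 -0.0009  0.0024] q6 -1.74
```

View pics/s12.png

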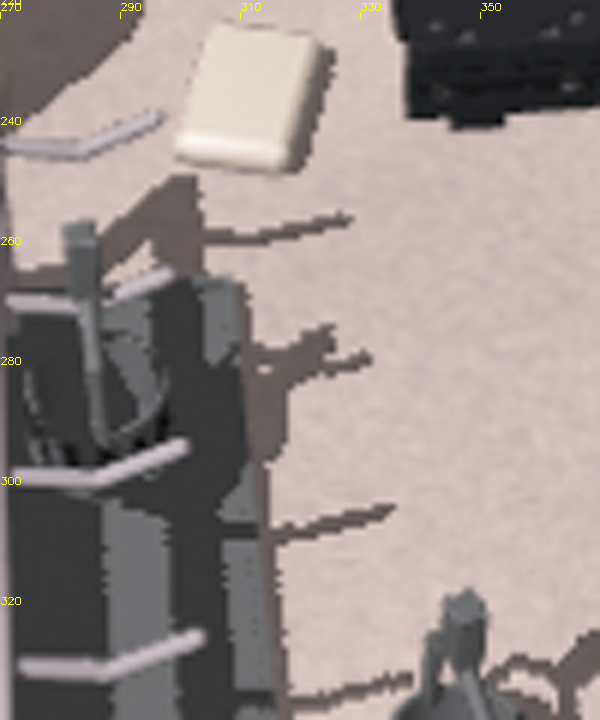

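A hangs on hook 2 (tab at side (283,260)). B's tab top is still at about (347,320). Move over B.

```bash
python3 - <<'E'
from h import *
print(plane("side",(347.2,320.1),.132))
im=env.get_image("side").astype(int);m=(im.max(2)<130)[312:365,330:366].astype(np.uint8)
n,l,s,ce=cv2.connectedComponentsWithStats(m);i=1+s[1:,4].argmax();print(s[i],ce[i]+[330,312])
E
python3 -m inch '0 -.003 .03 -.08 0 0;0 -.006 .06 -.16 0 0;0 -.009 .09 -.24 0 0;.01 -.012 .12 -.32 0 0;.03 -.018 .15 -.39 0 0;.04 -.018 .151 -.39 0 0;.04 -.018 .151 -.39 0 0;.04 -.018 .151 -.39 0 0' 60
python3 - <<'E'
from h import *
im=env.get_image("side").astype(int);m=(im.max(2)<130)[312:365,330:366].astype(np.uint8)
n,l,s,ce=cv2.connectedComponentsWithStats(m);i=1+s[1:,4].argmax();print(s[i],ce[i]+[330,312])
go([.4845,.274,.0905],np.pi/2+.57)
E
```

```text
[0.483293   0.27399182 0.132     ]
[  4   6  32  45 897] [348.73578595 343.59643255]
time_s: 14.68
tool_pos: [0.4856, 0.2725, 0.1894]
tool_rot: [-0.34, 0.62, -0.34, -0.62]
wrist_force: [0.1, -0.1, 0.3]
width: 0.0675
[  4   7  32  44 877] [348.76168757 343.81527936]
jaw yaw 2.138 turn 0.002 shift [0.0991 0.0003 0.0019] rot [-0.0023 -0.0005  0.0013] q6 -1.84
```

```bash
python3 -m inch '.025 0 .002 0 0 0;.05 .001 .002 0 0 0;.075 .001 .002 0 0 0;.099 .001 .002 0 0 0;.099 .001 .002 0 0 0;.099 .001 .002 0 0 0' 60
python3 -m inch '0 0 0 0 0 0;0 0 0 0 0 0;0 0 0 0 0 0;0 0 0 0 0 0;0 0 0 0 0 0;0 0 0 0 0 0;0 0 0 0 0 0;0 0 0 0 0 0;0 0 0 0 0 0' 255
```

```text
time_s: 15.48
tool_pos: [0.4839, 0.2742, 0.0911]
tool_rot: [-0.34, 0.621, -0.339, -0.62]
wrist_force: [-0.2, -0.2, 0.6]
width: 0.0671
time_s: 16.6
tool_pos: [0.4828, 0.2742, 0.0896]
tool_rot: [0.339, -0.62, 0.34, 0.62]
wrist_force: [0.3, -0.2, -0.9]
width: 0.0135
```

```bash
python3 -m inch '-.015 0 0 0 0 0;-.03 0 0 0 0 0;-.05 0 0 0 0 0;-.07 0 0 0 0 0;-.09 0 0 0 0 0;-.097 0 0 0 0 0;-.097 0 0 0 0 0;-.097 0 0 0 0 0'
python3 - <<'E'
from h import *
rx=np.array([.984,.178,0]);tip=np.array([.5770,.3200,0]);y=np.pi/2+.179
go(tip-.05*rx+[0,0,.185],y)
E
```

```text
time_s: 17.6
tool_pos: [0.4823, 0.2741, 0.186]
tool_rot: [0.339, -0.62, 0.34, 0.621]
wrist_force: [-0.2, -0.7, -1.2]
width: 0.0135
jaw yaw 2.140 turn -0.390 shift [ 0.0009 -0.0582  0.0067] rot [ 3.902e-01  1.000e-04 -1.300e-03] q6 -1.84
```

```bash
python3 -m inch '0 -.01 .001 .065 0 0;0 -.02 .002 .13 0 0;0 -.03 .003 .195 0 0;0 -.04 .004 .26 0 0;0 -.05 .006 .325 0 0;0 -.0582 .0067 .39 0 0;0 -.0582 .0067 .39 0 0;0 -.0582 .0067 .39 0 0'
python3 - <<'E'
from h import *
rx=np.array([.984,.178,0]);tip=np.array([.5770,.3200,0]);y=np.pi/2+.179
go(tip+.033*rx+[0,0,.185],y)
e=env.get_state()["tool_pos"]+[0,0,.008]
snap("side","s13.png",270,240,370,370,5,[e,tip+[0,0,.164],tip+.033*rx+[0,0,.156]])
E
```

```text
time_s: 18.6
tool_pos: [0.5277, 0.311, 0.186]
tool_rot: [0.452, -0.543, 0.453, 0.543]
wrist_force: [-0.6, -0.3, -0.9]
width: 0.0135
jaw yaw 1.751 turn -0.001 shift [ 0.0008 -0.0831 -0.    ] rot [ 0.0014 -0.0003 -0.0015] q6 -1.41
```

View pics/s13.png

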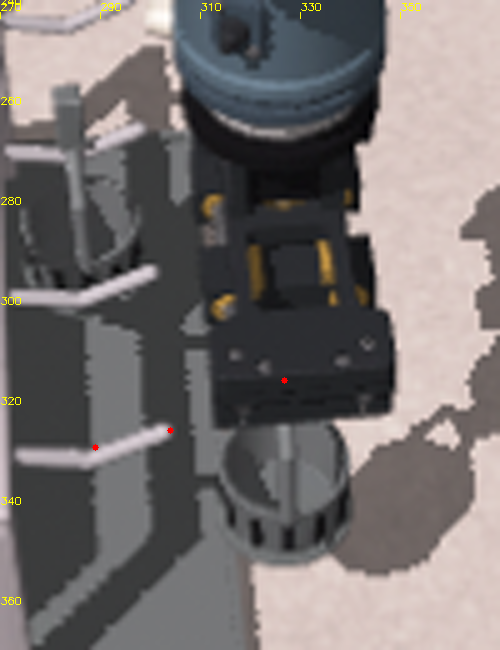

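B is aligned before hook 4 (tip at side (304,326)), bail edge-on. Slide, lower, release and retreat.

```bash
python3 -m inch '0 -.015 0 0 0 0;0 -.03 0 0 0 0;0 -.045 0 0 0 0;0 -.06 0 0 0 0;0 -.075 0 0 0 0;0 -.083 0 0 0 0;0 -.083 0 0 0 0;.01 -.083 0 0 0 0;.02 -.083 0 0 0 0;.03 -.083 0 0 0 0;.038 -.083 0 0 0 0;.038 -.083 0 0 0 0'
python3 -m inch '0 0 0 0 0 0;0 0 0 0 0 0;0 0 0 0 0 0;0 0 0 0 0 0;0 0 0 0 0 0;0 0 0 0 0 0;0 0 0 0 0 0;0 0 0 0 0 0' 150
python3 -m inch '-.02 0 0 0 0 0;-.05 0 0 0 0 0;-.08 0 0 0 0 0;-.1 .03 0 0 0 0;-.1 .08 0 0 0 0;-.1 .12 0 0 0 0;-.1 .15 0 0 0 0;-.1 .15 0 0 0 0'
python3 - <<'E'
from h import *
snap("side","s14.png",225,150,395,350,3)
snap("top","t14.png",190,170,430,300,3)
a=cv2.imread("pics/s14.png");b=cv2.imread("pics/t14.png");o=np.zeros((600,790,3),np.uint8)
o[:600,:280]=a[:,:280]
o[:240,285:727]=cv2.resize(b,(442,240));cv2.imwrite("pics/m14.png",o)
E
```

```text
time_s: 20.15
tool_pos: [0.6117, 0.3261, 0.15]
tool_rot: [-0.454, 0.544, -0.452, -0.542]
wrist_force: [4.7, -0.4, 1.9]
width: 0.0135
time_s: 21.15
tool_pos: [0.61, 0.3261, 0.1487]
tool_rot: [-0.453, 0.543, -0.453, -0.543]
wrist_force: [1.0, 0.3, 0.4]
width: 0.0364
time_s: 22.15
tool_pos: [0.4616, 0.2996, 0.2508]
tool_rot: [-0.454, 0.543, -0.452, -0.543]
wrist_force: [0.4, -0.8, 0.2]
width: 0.0365
```

View pics/m14.png

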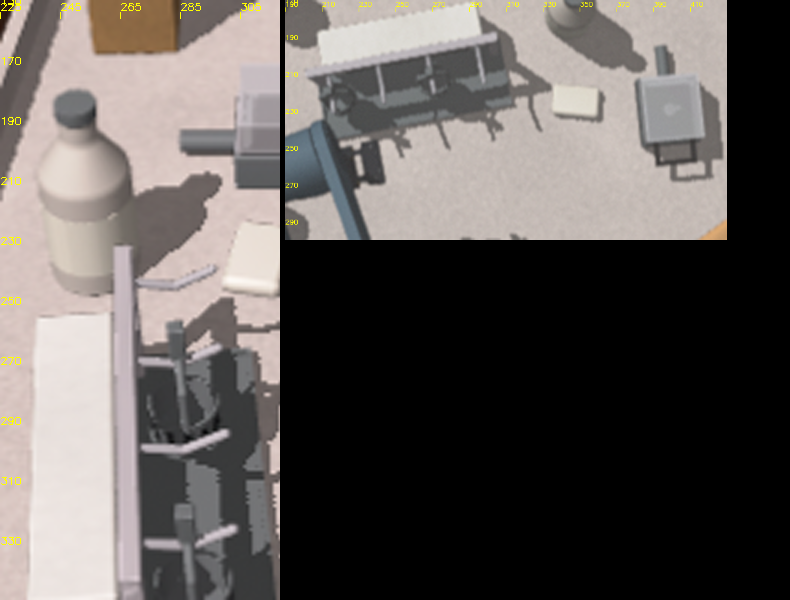

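Both baskets hang, on hooks 2 and 4 (tabs at side (281,262) and (286,323)). Next I measure the cover bar from both cameras and plan the traverse.

```bash
sed -i 's/def go(p,yaw):/def go(p,yaw,mod=True):/; s/;n=cur+d$/\n    if not mod:d=yaw-cur\n    n=cur+d/' h.py; sed -n '/def go/,$p' h.py | head -7
python3 - <<'E'
from h import *
np.set_printoptions(precision=4,suppress=True)
for n,(x0,y0,x1,y1) in {"top":(388,243,418,268),"side":(340,172,368,204)}.items():
    im=env.get_image(n).astype(int)
    for i in range(y0,y1,1 if n=="top" else 2): print(i,*["%3d"%v for v in im[i,x0:x1].max(1)])
E
```

```text
def go(p,yaw,mod=True):
    """shift/turn in tool axes to TCP p, tool down, jaw axis at world yaw (mod pi)"""
    st=env.get_state();R=Rt();c=R.as_matrix();z=c[:,2]
    cur=np.arctan2(z[1],z[0]);d=(yaw-cur+np.pi/2)%np.pi-np.pi/2
    if not mod:d=yaw-cur
    n=cur+d
    Z=np.array([np.cos(n),np.sin(n),0]);X=np.array([0,0,-1.]);G=np.c_[X,np.cross(Z,X),Z]
243 162 156 157 158 156 157 158 158 158 160 158 159 159 160 160 159 161 161 161 162 163 163 160 160 160 167 167 167 169 160
244 165 159 159 161 161 162 160 162 163 167 164 163 165 161 167 165 161 158 153 151 153 150 139 138 136 142 144 139 140 133
245 165 164 163 163 164 160 157 156 153 156 155 148 147 144 147 146 136 127 119 112 116 109  92  88  88  95  96 100 114 116
246 148 149 143 137 139 134 130 126 117 117 115 108 102  98  98  95  93  90  86  84  82  78  64  61  64  76  85  95 110 113
247 106 102  88  82  85  91  90  90  84  84  82  81  80  77  79  78  82  83  87  84  84  82  66  63  72  93 101 110 111 115
248  83  78  66  60  66  78  86  85  84  84  85  89  94  94  95  95  97 100  99  99 102  98  75  64  74 100 111 112 113 114
2
[... 3510 characters left out ...]
  66
192 158 161 116 101 106 115 134 145 143 110  96  99  92  90  87 101  98  95  92  77  72  65  50  58  62  80  68  66
194 136 143 113  98 100 104 108 108 120 137 111 101  91  91  90  91  95  93  92  79  71  69  67  69  68  66  66  65
196 136 146 114  99 101 103  81 103 107 110 114 102  95  91  91  90  89  92  92  90  73  67  66  65  65  65  65  65
198 135 148 103  97 101 104 105 105 105  82 111 109  97  93  91  90  88  84  88  91  89  88  68  64  63  62  65  64
200 137 142 102  97 100 105 106 107 108 109 110 105 106  96  89  92  90  90  89  81  87  89  88  84  71  62  60  60
202 130 130 101  97 101 105 106 107 108 109 109 110 110 110 109  97  93  92  90  91  88  81  72  86  87  85  82  84
```

```bash
python3 - <<'E'
from h import *
np.set_printoptions(precision=4,suppress=True)
im=cv2.imread("pics/side0.png").astype(int)
for i in range(174,204,2): print(i,*["%3d"%v for v in im[i,338:366].max(1)])
a,b=plane("top",(395,257.6),.063),plane("top",(410,256),.063);print(a,b,plane("top",(401.6,256.8),.063))
print(plane("side",(355.7,179.5),.063),plane("side",(355.7,195.5),.063))
go([.484,-.30,.20],.08,False)
E
```

```text
174 182 181 181 183 192 191 190 193 194 194 193 194 193 194 196 196 196 197 195 190 190 192 193 192 191 192 193 195
176 182 181 182 183 194 193 192 193 194 194 195 192 192 193 196 195 195 193 191 193 196 195 194 194 195 193 193 192
178 182 182 181 174 153 123 119 120 120 122 121 122 122 121 121 120 114 120 188 194 195 193 193 194 194 194 195 195
180 184 184 184 169  97  30  12  19  21  20  22  21  20  21  20  22  23  22  98 190 193 191 193 194 193 191 189 190
182 153 153 153 167 112  70  81  85  85  83  82  82  81  82  82  55  28  21  98 187 195 195 195 197 197 197 196 195
184 146 146 156 164 138  76  93  97  97  96  95  95  96  97  96  63  30  21  69 184 193 192 194 194 193 192 193 193
186 146 146 154 164 142  78  93  97  95  93  94  95  97  98  96  61  29  24  57 188 196 194 194 194 194 195 197 198
188 146 146 154 165 143  73  92  97  95  94  95  96  96  97  95  78  34  24  22  90  95  97  96  96  96  97 129 191
190 146 146 154 164 147  74  92  97  96  97  98  97  97  98  97  78  35  24  19 186 181 180 180 109  97  97  96 188
192 140 139 144 146 143  59  24  29  33  34  34  35  35 
[... 163 characters left out ...]
  97 101 196
196 118 118 123 133 116  62  71  87  88  89  88  88  89  89  88  89  91 171 180 193 194 195 195 194 112  95  97 190
198 118 118 123 134 118  65  78  95  98  97  98  97  97  98  98  98  97 185 194 197 200 200 200 197 112  96  97 124
200 127 127 124 130 117  65  80  96  98  95  96  97  97  96  96  97  97 122 123 127 128 126 125 125  99  96  95 189
202 118 118 118 118 118 104  86  95  95  96  96  97  97  98  98  97  97  96  96  97  97  95  94  95  96  96  96 175
[ 0.4836 -0.2764  0.063 ] [ 0.4884 -0.3279  0.063 ] [ 0.486  -0.2991  0.063 ]
[ 0.4865 -0.3327  0.063 ] [ 0.4833 -0.2524  0.063 ]
jaw yaw 1.750 turn -1.670 shift [ 0.0492  0.0866 -0.5935] rot [1.6696 0.0012 0.0009] q6 -1.39
```

The bar centre is about (.487,-.296), with box yaw about .07. Traverse with the jaws nearly closed (175).

```bash
python3 -m inch '0 .008 -.05 .15 0 0;0 .016 -.1 .3 0 0;0 .024 -.15 .45 0 0;0 .032 -.2 .6 0 0;0 .04 -.25 .75 0 0;0 .048 -.3 .9 0 0;0 .056 -.35 1.05 0 0;0 .064 -.4 1.2 0 0;0 .072 -.45 1.35 0 0;0 .08 -.5 1.5 0 0;0 .085 -.55 1.65 0 0;.02 .086 -.59 1.68 0 0' 175
python3 -m inch '0 0 0 0 0 0;0 0 0 0 0 0'
python3 - <<'E'
from h import *
go([.487,-.296,.11],.07,False)
im=env.get_image("top")[330:480,60:300];cv2.imwrite("pics/chk.png",im[:,:,::-1])
m=(im.max(2)<110).astype(np.uint8);n,l,s,ce=cv2.connectedComponentsWithStats(m)
for i in range(1,n):
    if s[i,4]>40:print(s[i],ce[i]+[60,330])
E
```

```text
time_s: 23.85
tool_pos: [0.484, -0.3005, 0.23]
tool_rot: [0.708, -0.024, 0.706, 0.022]
wrist_force: [0.8, -0.3, -0.6]
width: 0.0278
time_s: 24.1
tool_pos: [0.483, -0.2965, 0.2284]
tool_rot: [0.706, -0.024, 0.707, 0.025]
wrist_force: [-0.7, -0.8, 0.2]
width: 0.0278
jaw yaw 0.070 turn 0.000 shift [1.184e-01 1.000e-04 4.100e-03] rot [-0.0002 -0.0006 -0.0011] q6 -0.83
[   0    0   53  150 5575] [ 79.1535426  414.88286996]
[ 25   0  33   5 117] [ 99.81196581 332.09401709]
[ 166    9   74  111 1249] [274.61489191 379.58606886]
```

No further basket where the arm stood at the start. Descend onto the bar.

```bash
python3 -m inch '.04 0 .004 0 0 0;.08 0 .004 0 0 0;.12 0 .004 0 0 0;.14 0 .004 0 0 0;.155 0 .004 0 0 0;.155 0 .004 0 0 0'
python3 - <<'E'
from h import *
go([.487,-.296,.032],.07,False)
c=env.get_state()["tool_pos"]
E
python3 -m inch '.012 0 0 0 0 0;.024 0 0 0 0 0;.036 0 0 0 0 0;.041 0 0 0 0 0;.041 0 0 0 0 0'
```

```text
time_s: 24.9
tool_pos: [0.4869, -0.2954, 0.0735]
tool_rot: [0.706, -0.025, 0.707, 0.025]
wrist_force: [-0.5, -0.0, -0.5]
width: 0.0278
jaw yaw 0.071 turn -0.001 shift [ 0.0415 -0.0007  0.0001] rot [ 0.0011 -0.0006 -0.0007] q6 -0.82
time_s: 25.52
tool_pos: [0.4866, -0.2961, 0.0321]
tool_rot: [0.706, -0.024, 0.707, 0.025]
wrist_force: [0.4, 0.3, 0.0]
width: 0.0277
```

```bash
python3 -m inch '0 0 0 0 0 0;0 0 0 0 0 0;0 0 0 0 0 0;0 0 0 0 0 0;0 0 0 0 0 0;0 0 0 0 0 0' 255
python3 -m inch '0 0 0 0 0 0;0 0 0 0 0 0'
```

```text
time_s: 26.28
tool_pos: [0.4865, -0.2965, 0.0329]
tool_rot: [0.706, -0.025, 0.707, 0.025]
wrist_force: [-5.5, -0.9, 4.6]
width: 0.0063
time_s: 26.52
tool_pos: [0.4865, -0.2965, 0.033]
tool_rot: [0.706, -0.025, 0.707, 0.025]
wrist_force: [-6.0, -1.2, 3.8]
width: 0.0062
```

Width is .006 with an upward force, so only the upper chord of the bar is pinched and the true tips are about 34 mm above the reported TCP. Reopen, go 15 mm lower, and re-grip.

```bash
python3 -m inch '0 0 0 0 0 0;0 0 0 0 0 0;0 0 0 0 0 0;.005 0 -.001 0 0 0;.01 0 -.001 0 0 0;.015 0 -.001 0 0 0;.015 0 -.001 0 0 0' 175
python3 -m inch '0 0 0 0 0 0;0 0 0 0 0 0;0 0 0 0 0 0;0 0 0 0 0 0;0 0 0 0 0 0;0 0 0 0 0 0;0 0 0 0 0 0' 255
```

```text
time_s: 27.4
tool_pos: [0.4855, -0.296, 0.017]
tool_rot: [0.706, -0.024, 0.707, 0.025]
wrist_force: [-0.5, 0.5, -0.4]
width: 0.0277
time_s: 28.28
tool_pos: [0.4864, -0.2965, 0.0179]
tool_rot: [0.707, -0.025, 0.706, 0.025]
wrist_force: [5.5, 0.2, -0.3]
width: 0.0091
```

```bash
python3 -c "
import numpy as np
r=.1608;p=.0997
for t in np.arange(0,1.71,.1):print('%.1f  up %.4f fwd %.4f'%(t,r*np.sin(p+t)-r*np.sin(p),r*np.cos(p)-r*np.cos(p+t)))"
```

```text
0.0  up 0.0000 fwd 0.0000
0.1  up 0.0159 fwd 0.0024
0.2  up 0.0315 fwd 0.0064
0.3  up 0.0466 fwd 0.0119
0.4  up 0.0610 fwd 0.0189
0.5  up 0.0747 fwd 0.0273
0.6  up 0.0875 fwd 0.0370
0.7  up 0.0993 fwd 0.0479
0.8  up 0.1099 fwd 0.0600
0.9  up 0.1193 fwd 0.0731
1.0  up 0.1273 fwd 0.0870
1.1  up 0.1338 fwd 0.1017
1.2  up 0.1389 fwd 0.1169
1.3  up 0.1424 fwd 0.1326
1.4  up 0.1444 fwd 0.1486
1.5  up 0.1447 fwd 0.1646
1.6  up 0.1435 fwd 0.1807
1.7  up 0.1406 fwd 0.1965
```

```bash
python3 -m inch '-.008 0 .001 0 0 0;-.016 0 .0024 0 0 0;-.024 0 .004 0 0 0;-.0313 0 .0064 0 0 0;-.0313 0 .0064 0 0 0'
```

```text
time_s: 28.9
tool_pos: [0.4929, -0.2959, 0.0493]
tool_rot: [0.707, -0.025, 0.706, 0.025]
wrist_force: [6.9, 0.1, -3.0]
width: 0.0091
```

```bash
python3 -m inch '-.0151 0 .0055 0 0 0;-.0295 0 .0125 0 0 0;-.0432 0 .0209 0 0 0;-.056 0 .0306 0 0 0;-.056 0 .0306 0 0 0'
python3 - <<'E'
from h import *
c=env.get_state()["tool_pos"]
snap("side","s15.png",270,120,390,230,5,[c+[0,0,.045]])
E
```

```text
time_s: 29.52
tool_pos: [0.5233, -0.2935, 0.1051]
tool_rot: [0.707, -0.025, 0.707, 0.025]
wrist_force: [3.6, -2.1, -5.4]
width: 0.0091
```

```bash
python3 -m inch '-.0118 0 .0109 0 0 0;-.0224 0 .023 0 0 0;-.0318 0 .0361 0 0 0;-.0398 0 .05 0 0 0;-.0463 0 .0647 0 0 0;-.0514 0 .0799 0 0 0;-.0514 0 .0799 0 0 0'
```

```text
time_s: 30.45
tool_pos: [0.6039, -0.2878, 0.1581]
tool_rot: [0.707, -0.025, 0.706, 0.025]
wrist_force: [-3.3, 3.5, 6.3]
width: 0.0088
```

```bash
python3 -m inch '-.0035 0 .0157 0 0 0;-.0055 0 .0317 0 0 0;-.0058 0 .0477 0 0 0;-.0046 0 .0638 0 0 0;-.0025 0 .0765 0 0 0;-.0025 0 .0765 0 0 0'
python3 - <<'E'
from h import *
for n in("side","top"):
    cv2.imwrite(f"pics/{n}16.png",env.get_image(n)[:,:,::-1])
E
```

```text
time_s: 31.2
tool_pos: [0.6795, -0.2823, 0.1589]
tool_rot: [0.707, -0.025, 0.706, 0.025]
wrist_force: [-0.1, 3.4, 3.1]
width: 0.0091
```

The bar is at the pose expected for θ≈1.68. Release and rise.

```bash
python3 -m inch '0 0 0 0 0 0;0 0 0 0 0 0;0 0 0 0 0 0;0 0 0 0 0 0;0 0 0 0 0 0' 165
python3 -m inch '-.02 0 0 0 0 0;-.04 0 0 0 0 0;-.06 0 0 0 0 0;-.08 0 0 0 0 0;-.08 0 -.03 0 0 0;-.08 0 -.07 0 0 0;-.08 0 -.12 0 0 0;-.08 0 -.17 0 0 0;-.08 0 -.22 0 0 0;-.08 0 -.22 0 0 0'
python3 - <<'E'
from h import *
im=[]
snap("side","s17.png",270,100,390,230,4);snap("top","t17.png",340,160,440,280,4)
a=cv2.imread("pics/s17.png");b=cv2.imread("pics/t17.png");o=np.zeros((520,900,3),np.uint8);o[:520,:480]=a;o[:480,490:890]=b;cv2.imwrite("pics/m17.png",cv2.resize(o,None,fx=.88,fy=.88))
# saved views for comparing bar: dark pixels
bx=np.array([.9976,.07,0]);C=np.array([.587,-.289,0])
for th in(0,1.2,1.6,1.7):
    h=C+.06*bx+[0,0,.047];ph=th+.0997;by=np.array([-.07,.9976,0])
    p=h-bx*.1608*np.cos(ph)+np.array([0,0,.1608*np.sin(ph)]);print(th,proj("side",[p-.03*by,p+.03*by]).round(1).tolist(),proj("top",[p-.03*by,p+.03*by]).round(1).tolist())
E
```

```text
time_s: 31.92
tool_pos: [0.6788, -0.2829, 0.159]
tool_rot: [0.707, -0.025, 0.707, 0.025]
wrist_force: [-0.4, 0.8, 1.1]
width: 0.0313
time_s: 33.17
tool_pos: [0.4572, -0.2984, 0.2401]
tool_rot: [0.707, -0.024, 0.707, 0.024]
wrist_force: [0.5, 0.7, -0.4]
width: 0.0312
0 [[354.7, 180.7], [355.3, 192.7]] [[409.4, 255.7], [392.0, 257.2]]
1.2 [[317.6, 144.3], [317.1, 155.9]] [[413.4, 217.0], [394.7, 218.5]]
1.6 [[296.5, 143.0], [295.3, 154.6]] [[411.7, 197.0], [393.0, 198.6]]
1.7 [[291.3, 143.8], [290.0, 155.4]] [[411.0, 192.3], [392.4, 193.8]]
```

View pics/m17.png

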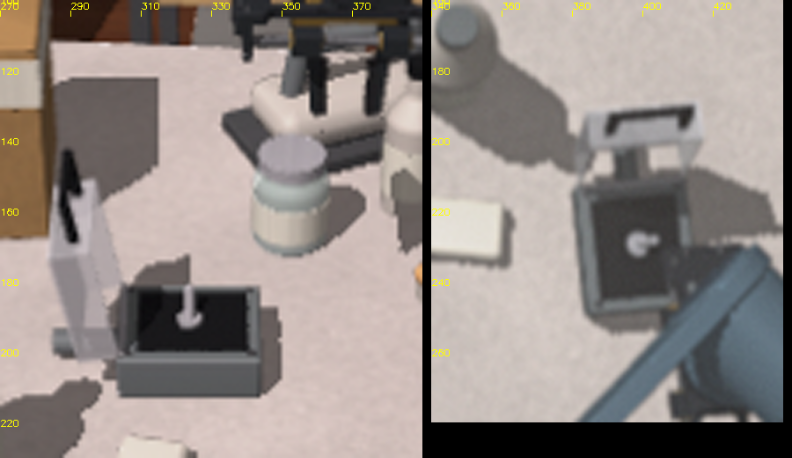

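The last picture shows the cover standing open, with its bar at side (288,155) and top (401,194). The toggle at top (398,229) leans right (-y), so it's off. Now turn the tool so the jaw axis lies along box y, shut the fingers, and go to the toggle's -y side.

```bash
python3 - <<'E'
from h import *
print(plane("top",(398.1,229.2),.048), plane("side",(321.3,190.5),.048))
go([.590,-.334,.20],.07-np.pi/2,False)
E
python3 -m inch '0 0 0 .16 0 0;0 0 0 .32 0 0;0 0 0 .48 0 0;0 0 0 .64 0 0;0 0 0 .8 0 0;0 0 0 .96 0 0;0 0 0 1.12 0 0;0 0 0 1.28 0 0;0 0 0 1.44 0 0;0 0 0 1.571 0 0;0 0 0 1.571 0 0' 255
python3 - <<'E'
from h import *
go([.590,-.334,.16],.07-np.pi/2,False)
E
```

```text
[ 0.5825034 -0.2920615  0.048    ] [ 0.59356965 -0.28673989  0.048     ]
jaw yaw 0.069 turn -1.570 shift [ 0.0406 -0.0441  0.1273] rot [ 1.5699e+00  2.6000e-03 -2.0000e-04] q6 -0.86
time_s: 34.65
tool_pos: [0.4607, -0.2982, 0.2392]
tool_rot: [0.518, 0.482, 0.518, -0.482]
wrist_force: [-0.3, 0.2, 0.0]
width: 0.0004
jaw yaw -1.499 turn -0.002 shift [0.0793 0.1263 0.045 ] rot [ 0.0022  0.0003 -0.0006] q6 0.71
```

```bash
python3 -m inch '0 .03 .011 0 0 0;0 .06 .022 0 0 0;0 .09 .033 0 0 0;0 .126 .046 0 0 0;.04 .126 .046 0 0 0;.08 .126 .046 0 0 0;.12 .126 .046 0 0 0;.15 .126 .046 0 0 0;.17 .126 .046 0 0 0;.17 .126 .046 0 0 0'
python3 -m inch '.015 0 0 0 0 0;.03 0 0 0 0 0;.036 0 0 0 0 0;.042 0 0 0 0 0;.042 0 0 0 0 0'
```

```text
time_s: 35.9
tool_pos: [0.5878, -0.3345, 0.0672]
tool_rot: [0.516, 0.482, 0.519, -0.482]
wrist_force: [-0.3, -0.7, -0.2]
width: 0.0005
time_s: 36.52
tool_pos: [0.588, -0.3352, 0.0265]
tool_rot: [0.517, 0.482, 0.517, -0.482]
wrist_force: [-0.6, 0.2, -0.0]
width: 0.0006
```

```bash
python3 -m inch '.004 0 0 0 0 0;.004 0 -.005 0 0 0;.004 0 -.01 0 0 0;.004 0 -.015 0 0 0;.004 0 -.018 0 0 0;.004 0 -.02 0 0 0;.004 0 -.02 0 0 0'
python3 -m inch '0 0 -.003 0 0 0;0 0 -.006 0 0 0;0 0 -.008 0 0 0;0 0 -.008 0 0 0'
```

```text
time_s: 37.4
tool_pos: [0.5869, -0.3151, 0.0229]
tool_rot: [0.517, 0.482, 0.517, -0.482]
wrist_force: [0.5, -0.6, 0.4]
width: 0.0004
time_s: 37.9
tool_pos: [0.5862, -0.3072, 0.0229]
tool_rot: [0.517, 0.482, 0.517, -0.482]
wrist_force: [-0.3, -2.5, 1.7]
width: 0.0001
```

```bash
python3 -m inch '0 0 -.003 0 0 0;0 0 -.006 0 0 0;0 0 -.006 0 0 0'
python3 -m inch '0 0 -.003 0 0 0;0 0 -.005 0 0 0;0 0 -.005 0 0 0'
```

```text
time_s: 38.28
tool_pos: [0.586, -0.3021, 0.0231]
tool_rot: [0.518, 0.482, 0.517, -0.483]
wrist_force: [-0.5, -5.8, 0.9]
width: 0.0001
time_s: 38.65
tool_pos: [0.5863, -0.3012, 0.024]
tool_rot: [0.52, 0.481, 0.514, -0.484]
wrist_force: [-0.4, -16.8, -1.1]
width: 0.0006
```

Force jumped to 17 N at the place where the end stop should be. Back off, rise and check the toggle by its bright pixels.

```bash
python3 -m inch '0 0 .006 0 0 0;0 0 .012 0 0 0;-.03 0 .012 0 0 0;-.07 0 .012 0 0 0;-.12 0 .012 0 0 0;-.17 -.03 .012 0 0 0;-.2 -.08 .012 0 0 0;-.2 -.13 .012 0 0 0;-.2 -.13 .012 0 0 0'
python3 - <<'E'
from h import *
by=np.array([-.07,.9976,0]);C=np.array([.587,-.289,.046])
for a in(-.5,.5):
    p=C+.03*(np.sin(a)*by+np.array([0,0,np.cos(a)]));print(a,proj("top",p).round(1),proj("side",p).round(1))
print("pivot",proj("top",C).round(1),proj("side",C).round(1))
for n,(x0,y0,x1,y1) in {"top":(385,220,413,240),"side":(308,170,336,200)}.items():
    im=env.get_image(n).astype(int);old=None
    m=im[y0:y1,x0:x1].max(2)
    print(n);[print(y0+i,*["%3d"%v for v in r]) for i,r in enumerate(m)]
E
```

```text
time_s: 39.78
tool_pos: [0.4544, -0.3167, 0.2228]
tool_rot: [0.516, 0.483, 0.517, -0.483]
wrist_force: [0.4, 0.2, -0.1]
width: 0.0005
-0.5 [[402.5 226.8]] [[323.4 181.3]]
0.5 [[394.1 227.5]] [[323.3 187. ]]
pivot [[397.1 228. ]] [[323.4 190.6]]
top
220  92  67  62  63  64  63  63  63  63  60  62  64  63  58  58  59  60  58  58  59  57  57  59  57  63  78  83  81
221  94  68  62  64  63  64  64  65  62  62  61  64  62  60  63  63  58  58  57  59  60  59  60  59  65  86 102 101
222  96  68  63  64  64  64  65  63  61  62  62  62  63  61  62  63  62  60  62  61  61  59  61  60  66  94 120 119
223 103  71  62  65  64  64  63  64  63  63  61  62  64  61  61  63  62  64  62  63  64  59  62  58  63  90 122 120
224 110  73  61  63  64  63  65  63  62  65  62  62  59  63  63  60  59  61  63  58  62  62  58  61  65  89 120 122
225 119  76  62  65  63  61  65  64  63  59  62  65  80  91  84  75  64  58  61  60  62  63  61  58  60  85 121 123
226 119  82  64  61  66  61  63  63  62  67  86 100 127 143 137 127  91  62  59  61  61  62  61  59  64  83 120 122
227 118  83  65  63  63  65  62  61  64
[... 4253 characters left out ...]
  25
194  49  22  23  26  25  26  26  26  25  27  26  26  26  26  25  26  26  27  25  25  26  26  26  26  26  26  26  27
195  49  30  26  26  26  26  26  26  27  26  26  27  27  26  26  26  27  26  26  27  25  26  26  25  26  27  27  27
196  51  31  26  26  25  27  27  25  26  25  26  27  26  27  26  27  26  26  27  27  26  25  26  26  25  26  27  26
197  84  46  26  26  27  27  27  25  25  26  26  26  27  27  25  27  26  26  27  27  25  26  27  25  26  26  26  26
198  84  41  27  25  26  26  26  27  26  27  25  27  26  26  26  26  25  26  26  26  26  24  26  26  26  26  26  27
199  82  50  35  32  32  32  42  44  44  45  44  44  34  41  34  43  44  44  44  34  43  35  32  32  32  42  43  45
```

The toggle end is now on the +y side (top (395,228), expected 394–395; side (323,187), expected 187), so it reads fully on. Turn back to the bar orientation and check the cover hasn't moved.

```bash
python3 -m inch '-.02 0 0 -.16 0 0;-.02 0 0 -.32 0 0;-.02 0 0 -.48 0 0;-.02 0 0 -.64 0 0;-.02 0 0 -.8 0 0;-.02 0 0 -.96 0 0;-.02 0 0 -1.12 0 0;-.02 0 0 -1.28 0 0;-.02 0 0 -1.44 0 0;-.02 0 0 -1.571 0 0;-.02 0 0 -1.571 0 0' 160
python3 - <<'E'
from h import *
snap("side","s18.png",270,100,390,230,4)
a=cv2.imread("pics/s17.png")[30:,30:].astype(int);b=cv2.imread("pics/s18.png")[30:,30:].astype(int)
d=np.abs(a-b).max(2)[100:380,30:140];print("cover region diff>40:",(d>40).sum(),d.size)
go([.6788,-.2829,.159],.07,False)
E
```

```text
time_s: 41.25
tool_pos: [0.4578, -0.317, 0.2423]
tool_rot: [0.707, -0.024, 0.707, 0.025]
wrist_force: [-0.5, -0.5, -0.4]
width: 0.0328
cover region diff>40: 0 30800
jaw yaw 0.069 turn 0.001 shift [0.0833 0.0188 0.223 ] rot [-0.0015 -0.0002 -0.0009] q6 -0.89
```

```bash
python3 -m inch '0 .005 .05 0 0 0;0 .01 .1 0 0 0;0 .015 .15 0 0 0;0 .019 .19 0 0 0;0 .019 .223 0 0 0;0 .019 .223 0 0 0;.025 .019 .223 0 0 0;.05 .019 .223 0 0 0;.07 .019 .223 0 0 0;.083 .019 .223 0 0 0;.083 .019 .223 0 0 0'
python3 -m inch '0 0 0 0 0 0;0 0 0 0 0 0;0 0 0 0 0 0;0 0 0 0 0 0;0 0 0 0 0 0;0 0 0 0 0 0;0 0 0 0 0 0' 255
```

```text
time_s: 42.68
tool_pos: [0.6769, -0.2826, 0.1586]
tool_rot: [0.706, -0.024, 0.707, 0.025]
wrist_force: [0.1, 0.2, 0.3]
width: 0.0326
time_s: 43.55
tool_pos: [0.6784, -0.2831, 0.1609]
tool_rot: [0.707, -0.025, 0.706, 0.024]
wrist_force: [0.5, -0.4, 6.4]
width: 0.009
```

```bash
python3 -m inch '-.0021 0 -.0127 0 0 0;-.0033 0 -.0288 0 0 0;-.003 0 -.0448 0 0 0;-.001 0 -.0608 0 0 0;.0025 0 -.0765 0 0 0;.0025 0 -.0765 0 0 0'
python3 - <<'E'
from h import *
im=env.get_image("side");cv2.imwrite("pics/s19.png",im[:,:,::-1])
go([.4864,-.2965,.0179],.07,False)
E
```

```text
time_s: 44.3
tool_pos: [0.6005, -0.2887, 0.1573]
tool_rot: [0.706, -0.024, 0.707, 0.024]
wrist_force: [-0.2, -0.9, 2.3]
width: 0.009
jaw yaw 0.069 turn 0.001 shift [ 0.1397  0.0002 -0.1149] rot [-0.0009 -0.0004  0.0003] q6 -0.69
```

```bash
python3 -m inch '.0051 0 -.0152 0 0 0;.0116 0 -.0299 0 0 0;.0196 0 -.0438 0 0 0;.029 0 -.0569 0 0 0;.0396 0 -.069 0 0 0;.0514 0 -.0799 0 0 0;.0514 0 -.0799 0 0 0'
```

```text
time_s: 45.22
tool_pos: [0.5208, -0.2943, 0.1045]
tool_rot: [0.706, -0.024, 0.707, 0.024]
wrist_force: [3.8, -5.3, -1.9]
width: 0.0091
```

```bash
python3 -m inch '.0128 0 -.0097 0 0 0;.0265 0 -.0181 0 0 0;.0409 0 -.0251 0 0 0;.056 0 -.0306 0 0 0;.064 0 -.033 0 0 0;.0716 0 -.0346 0 0 0;.079 0 -.036 0 0 0;.079 0 -.036 0 0 0'
python3 -m inch '.004 0 -.0005 0 0 0;.0085 0 -.001 0 0 0;.0085 0 -.001 0 0 0'
```

```text
time_s: 46.22
tool_pos: [0.487, -0.297, 0.0265]
tool_rot: [0.708, -0.025, 0.706, 0.024]
wrist_force: [8.4, -4.7, -1.0]
width: 0.0087
time_s: 46.6
tool_pos: [0.4866, -0.2972, 0.0214]
tool_rot: [0.708, -0.026, 0.705, 0.024]
wrist_force: [-0.1, 4.1, 23.6]
width: 0.009
```

The upward force rose to 24 N, so the cover is down on the box. Release and rise straight up, then compare the images with the start.

```bash
python3 -m inch '-.003 0 0 0 0 0;-.003 0 0 0 0 0;-.003 0 0 0 0 0;-.003 0 0 0 0 0;-.003 0 0 0 0 0' 170
python3 -m inch '-.02 0 0 0 0 0;-.05 0 0 0 0 0;-.09 0 0 0 0 0;-.13 0 0 0 0 0;-.18 0 -.03 0 0 0;-.2 .0 -.07 0 0 0;-.2 0 -.1 0 0 0;-.2 0 -.1 0 0 0'
python3 - <<'E'
from h import *
o=cv2.imread("pics/side0.png")[:,:,::-1].astype(int);n=env.get_image("side");cv2.imwrite("pics/s20.png",n[:,:,::-1]);n=n.astype(int)
for i in range(176,204,2): print(i,*["%3d"%v for v in n[i,338:362].max(1)])
d=np.abs(o-n).max(2)
for k,(x0,y0,x1,y1) in dict(box=(285,165,362,215),det=(235,175,272,248),soap=(298,222,326,250),jar=(338,135,366,173),rackarea=(235,240,325,380),brush=(385,170,425,205)).items(): print(k,(d[y0:y1,x0:x1]>45).sum(),(x1-x0)*(y1-y0))
p=cv2.imread("pics/s14.png").astype(int)  # after hanging (x3 crop)
q=cv2.resize(n[150:350,225:395,::-1].astype(np.uint8),None,fx=3,fy=3,interpolation=cv2.INTER_CUBIC).astype(int)
e=np.abs(p-q).max(2);print("baskets diff vs after hanging",(e[280:600,120:260]>45).sum(),140*320)
print(env.get_state()["wrist_force"].round(1))
E
```

```text
time_s: 47.22
tool_pos: [0.4846, -0.2962, 0.0211]
tool_rot: [0.706, -0.025, 0.707, 0.025]
wrist_force: [-0.2, -0.8, -0.3]
width: 0.0291
time_s: 48.22
tool_pos: [0.3841, -0.3036, 0.2219]
tool_rot: [0.707, -0.024, 0.707, 0.024]
wrist_force: [1.3, 0.1, 0.0]
width: 0.0294
176 193 192 193 195 205 205 204 205 207 206 207 204 203 206 207 207 207 205 203 205 208 208 205 205
178 193 193 192 185 162 132 127 127 128 129 128 130 128 129 129 129 120 127 200 206 207 205 205 206
180 195 195 195 180 103  33  14  22  23  21  22  22  22  23  22  23  26  23 105 201 205 204 205 206
182 163 163 163 178 119  73  87  91  91  88  88  87  88  87  87  58  29  24 104 198 207 207 208 210
184 156 155 166 175 147  81  99 103 102 102 102 101 102 103 102  67  32  24  74 195 205 205 205 206
186 155 155 164 175 152  83  99 103 101  99 101 102 104 103 102  65  31  27  61 200 208 206 206 205
188 155 156 163 175 152  78  98 103 101 100 102 102 102 103 103  83  37  26  24  96 102 103 102 103
190 155 155 163 173 157  79  99 103 102 103 104 103 103 103 104  83  37  26  20 197 192 191 191 115
192 148 148 153 156 152  64  26  31  36  38  37  38  38  38  37  38  27  27  22 162 206 209 208 207
194 126 125 131 138 111  43  14  16  22  21  21  22  22  22  21  21  24  27  23 152 202 208 206 205
196 126 126 132 142 124  67  77  93  95  94  94  94  94  95  93  95  97 181 191 205 206 206 206 207
198 126 126 131 143 126  70  84 101 104 104 104 104 103 105 104 104 103 197 206 210 212 212 213 209
200 135 135 132 138 124  69  86 103 104 103 103 103 103 103 102 104 104 130 132 134 136 135 133 132
202 126 126 126 126 125 110  91 101 102 102 102 103 104 104 105 103 103 102 102 105 104 102 101 101
box 0 3850
det 0 2701
soap 0 784
jar 0 1064
rackarea 807 12600
brush 85 1400
baskets diff vs after hanging 0 44800
[0.5 0.  0.8]
```

```bash
python3 - <<'E'
from h import *
o=cv2.imread("pics/top0.png")[:,:,::-1].astype(int);n=env.get_image("top").astype(int)
for m in(o,n):
    a=m[220:240,388:410].max(2);w=np.clip(a-np.median(a)-6,0,None);yy,xx=np.mgrid[220:240,388:410];print("toggle centroid",(w*xx).sum()/w.sum(),(w*yy).sum()/w.sum(),w.sum())
for m in(o,n):
    h=cv2.cvtColor(m[285:325,398:442].astype(np.uint8),cv2.COLOR_RGB2HSV);k=(h[...,1]>90)&(h[...,2]>90);y,x=np.nonzero(k);print("brush",k.sum(),x.mean()+398,y.mean()+285)
E
```

```text
toggle centroid 398.75645756457567 228.760147601476 271.0
toggle centroid 398.15223880597017 228.71940298507462 335.0
brush 495 420.3393939393939 303.7919191919192
brush 157 413.49044585987264 309.0
```

```bash
python3 - <<'E'
from h import *
o=cv2.imread("pics/side0.png").astype(int);n=env.get_image("side")[:,:,::-1].astype(int)
for m in(o,n):
    [print(i,*["%3d"%v for v in m[i,312:334].max(1)]) for i in range(174,196,2)];print()
o=cv2.imread("pics/top0.png").astype(int);n=env.get_image("top")[:,:,::-1].astype(int)
for m in(o,n):
    [print(i,*["%3d"%v for v in m[i,388:410].max(1)]) for i in range(223,235)];print()
E
```

```text
174 182 182 182 182 182 182 182 182 182 182 181 182 181 182 182 181 182 181 182 181 181 182
176 182 181 182 181 182 182 182 181 182 182 182 182 182 182 181 182 182 182 182 182 182 182
178 181 181 182 182 182 181 182 182 182 182 182 182 182 181 182 181 182 182 181 182 182 182
180 185 184 184 184 184 184 185 185 185 185 181 177 178 183 184 184 184 185 184 184 184 184
182 153 154 153 153 153 153 154 153 153 153 161 166 166 155 153 153 153 153 153 153 153 153
184 146 146 146 146 147 146 146 146 145 146 158 165 165 149 146 146 146 146 146 146 146 146
186 146 146 146 146 146 146 146 147 146 146 158 166 165 149 146 146 146 146 146 146 146 146
188 146 146 146 146 146 146 146 146 146 153 162 165 165 159 151 147 146 146 146 146 146 146
190 146 146 146 146 146 146 146 146 157 164 164 165 165 165 165 150 146 146 146 146 146 147
192 139 139 139 139 139 139 139 139 140 146 149 151 150 145 142 140 139 139 139 139 140 139
194 118 118 118 118 118 118 119 118 118 118 118 118 118 118 118 118 118 118 118 118 118 118

174 193 193 193 193 192 193 193 193 193 193 193 193 193 193 193 193 193 193 192 192 193
[... 2434 characters left out ...]
 172 174 177 177 175 169 160 159 159 160 159 159 158 159
228 160 160 158 158 159 160 167 178 177 175 176 179 179 175 162 157 158 158 158 159 158 158
229 160 160 160 160 161 160 165 173 175 173 173 175 177 173 163 158 159 159 160 158 159 157
230 160 160 160 159 159 160 161 167 173 175 177 177 178 170 161 157 159 157 160 159 159 159
231 160 160 161 161 161 159 158 160 167 173 174 177 173 163 160 158 159 160 159 159 159 159
232 160 160 161 160 160 161 161 160 162 166 170 170 165 160 159 159 158 158 157 159 159 157
233 160 161 162 160 161 160 161 159 160 160 160 159 159 159 158 160 158 159 159 159 158 158
234 160 161 162 160 161 159 160 159 160 160 158 158 158 158 158 159 159 158 159 158 159 159
```

The toggle is clearly on under the shut cover: the end at col 403 is gone and one now shows at col 395. Hand in.

```bash
python3 -c "
from bench import env
print(env.close_job())"
```

```text
the job is handed in; nothing more can be done
None
```

The job is handed in at about 48 s of the 210 s. Both baskets hang, the toggle is on and the cover is shut. `close_job` reports no verdict, so this rests on my own checks.

- **Baskets:** I found two and hung them on hooks 2 and 4. The last side picture shows them unchanged since I let go.
- **Switch:** I lifted the cover to about 1.68 rad and pushed the toggle to its stop at about 17 N. I then lowered the cover while gripping its bar. The final views show the toggle end on the "on" side and the cover exactly where it was when shut at the start.
- **Bystanders:** the detergent, soap and jar looked unmoved. The arm partly covered the brush in the last pictures, so that check was inconclusive, though I never went low near it. The spray bottle, peg box and cup were not compared; I did not work near them.

**What went wrong:**
- **Fingertip height:** the first grasp at basket A closed on air. The fingertips sat well above the reported TCP, by about 16 mm from the images and about 34 mm from the first pinch on the cover's bar. I corrected by going lower.
- **Closing force:** pressing the cover shut peaked at about 24 N at the wrist.
- **Cameras:** the two views disagreed by 5–10 mm, which the grips and hooks tolerated.

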